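# Free the child catch on the crystal case and bring out the amethyst

### The job

The drop-front glass door of the little display case is hanging ajar on its child-safety hook. Reach a fingertip slantwise through the gap above the door, press the white hook down and draw the door off the catch so that it sinks fully open; then take the purple amethyst point out of the case and stand it upright on top of the purple card box it is sold with. Leave the pink crystal and the candle jars on the case standing where they are, and do not push the purple box about.

Things in the scene. Friction and masses are not known exactly. Their poses are not given: they have to be found in the camera images.
- case_edge (a point): Middle of the lower front edge of the top board of a fixed wooden display case, glass sides, 324 wide (y) x 156 deep (x) x 261 mm high; x points from its front to its back, z up. This edge is 245 mm up, 30 mm ahead of the case's front plane (x = +30 mm); board 16 mm thick. Below it a 12 mm fascia stands in the front plane, 201 to 245 mm up; under that the opening, 300 mm wide, floor 35 mm up
- door (a joint): Angle (rad) of the glass drop-front, 318 wide, 160 high, 13 mm thick, hinged at its lower edge (35 mm up, in the front plane), opening forward and down: 0 shut, about 0.35 hanging on the hook, 1.57 fully open, level with the case floor. Off the hook its weight opens it, damped, in about 3 s. A 16 mm knob is outside at mid upper edge
- door_top (a point): Middle of the door's upper inner edge, moving with it; on the hook about 55 mm ahead of the front plane and 185 mm up. Top board and jars overhang the gap between door and fascia: a tool can come in only slantwise from the front, fingers pointing forward and down, some 30 to 50 degrees from vertical
- hook (a joint): How far (m) the sprung hook is pressed down, parallel to the door's face: 0 up, 0.018 at its stop; about 0.011 frees the door. Spring 2.6 N at rest, about 5 N when freed, 6.6 N at the stop
- hook_pad (a point): Press place (red mark) on top of the hook: a white bar 28 mm wide running inward from the door's inner face to an upturned nose behind the fascia. 13 mm nearer the door a 7 mm high ridge crosses it: hold the bar down and draw the ridge, with the door, 20 mm or more to the front to clear the catch (mere pressing can hold the door by friction)
- amethyst_mid (a point): Centre (half-way up) of the loose purple amethyst point, six-sided, 31 x 28 mm, 70 mm tall, 60 to 130 g, upright on the case floor 30 mm behind the front plane, 45 mm left or right of the middle; z along it, upward. Bottles stand fixed along the back of the case, 68 mm behind it
- rose_mid (a point): Centre (half-way up) of the loose pink crystal point, 31 x 27 mm, 70 mm tall, about 90 mm beside the amethyst; it stays there
- purple_box: Loose purple card box lying flat on the dresser left or right of the case (a green one lies on the other side), 136 (its x) x 101 (its y) x 40 mm high, 0.4 kg. Origin: centre of its underside
- jar_a: Open amber candle jar, 57 mm across, 78 mm tall, loose, at the front edge on top of the case; origin: centre of its underside
- jar_b: Amber candle jar with black lid, 57 mm across, 87 mm tall, loose, at the front edge on top of the case; origin: centre of its underside

How it is judged:
By the outcome, as a careful person would: the job done as asked, in the order asked, and still so for the second after the job is handed in, with the robot touching nothing.
It also fails if it takes over 45 s, if anything falls off the work surface, if the arm or the gripper's body presses on something with over 40 N, if the wrist force passes 120 N, or if a joint passes its speed limit or range.

### The arm

A 6-joint arm with a two-finger parallel gripper is mounted at the origin on a cart in front of the work surface, level with it; the furniture and walls round the work are solid. World frame = base frame: x ahead of the robot, y to its left, z up, the work surface at z = 0. Lengths are in m, angles in degrees, forces in N, time in s.
With the tool pointing down it reaches from about 0.25 to 0.725 m from the base axis. Payload 4 kg.
Tool frame: the origin (TCP) lies where the fingers leave the gripper's body, on its centre line; the fingertips stand 73 mm ahead of it and the grasp point (between the pads) lies env.grasp_offset ahead of it (env.grasp_offset is the distance from the TCP to the grasp point, in m); z points along the fingers, y is the direction in which the jaws open and shut (so a half turn about z gives the same grasp; the last joint's range is limited). The gripper opens to 85 mm and grips with 20 to 120 N. Pads are 22 mm wide; open, the fingers measure 114 mm over their backs; the gripper's body (76 mm by 85 mm) begins 54 mm behind the grasp point. The pads swing forward as they close: fully open they stand 13 mm farther back than shut.
Start: joints at [67.953, 13.785, 0.286, 76.501, 0, 90], TCP at [0.188, 0.463, 0.304] pointing down, gripper open.
Joint ranges: [-155.79, 155.79], [-60.16, 107.12], [-62.33, 73.08], [-114, 123.19], [-81.49, 82.49], [-180, 180]. Speed limits (degrees/s): [159.86, 159.86, 180, 180, 180, 180].

### API

Orientations are given as [roll, pitch, yaw] about the fixed x, y, z axes, in that order (R = Rz(yaw) Ry(pitch) Rx(roll)).
In Python, from station import env gives the robot as it stands.
- The arm moves only by the tool step_arm, never from a script. Its argument "deltas" is a list of rows, each an object with "travel": the shift along the tool's x, y, z in cm, a list of three; "spin": the turn about the tool's z in degrees. A call has 1 to 8 rows; each row shifts and turns the commanded pose from where the row before left it, along the tool's axes as they then stand; what a row does not reach is not made up. A row lasts 1/12 s, in which the tool goes at most 41.7 mm and 7.16 degrees, less where a joint would pass 70% of its speed; a pose out of reach is approached as far as the arm can. A call with a gripper value outside its range is refused whole. "claw" is the finger opening in cm, from 0 to 8.54, set as the call begins (left out, the last holds). The fingers move at their own pace and stop on an object; "grip_force" is the grip in N (left out, the last holds). Time passes only in rows, so rows that do not move let the fingers close. It gives the time, the measured TCP pose, the force and the opening at its end, in the units of the state.
- env.get_obs(): the state, without advancing time (a new reading comes with each control period).
- env.grab_frame(name): name is "scene" or "side" or "wrist"; returns the picture (480x640x3 uint8, blue, green, red); there is no depth.
- env.calibration(name): a dict with "intrinsics" (3x3 intrinsics, pixels), "cam_to_world" (4x4, takes a point from camera to world coordinates); the wrist camera has in their place "hand_eye" (4x4, takes a point from camera to tool coordinates, whose origin is the TCP and whose axes are the flange's). Camera axes: x right, y up, looking along -z (the intrinsics and any distortion apply to the point x, -y, -z); pixel columns grow to the right and rows downward; lengths in m; the calibration is good to about 2 mm. A picture is of the moment at which its call begins: read the wrist's pose just before it. calibration takes no time and is no camera call.
- env.finish_job(): hands the job in, once; it reports no verdict.
The state is a dict: "time": time; "q": joint angles; "joint_velocities": joint speeds; "tau": joint torques, N m; "tcp_pos": TCP position; "orientation": TCP orientation; "contact_force": force on the tool from outside, world axes, zero at the start; "wrist_torque": the same for the moment, N m; "gripper_width": opening from 0.0 (shut) to 1.0 (fully open).
Only numpy, scipy, OpenCV 4.12 (cv2) and the standard library are available. Lean on these libraries where they do the work, as an engineer would, in place of code of your own. Each camera call takes 0.05 s, during which the arm holds its last target.

## Working session

There is one attempt and no reset: what is moved stays moved. The work goes in short steps, Python scripts to look and compute and a tool call to move; the robot and the scene stay as the last step left them, time stands still between calls to the robot, and variables do not carry over. Pictures are saved under pics/ and viewed, and the job is handed in when it is done.

Besides the shell and the picture viewer there is one more tool, called after "Emit:" as name([rows], argument=value, ...), one row to a line, values as JSON. step_arm: Moves the arm, as the interface text tells. Its arguments: {"type":"object","properties":{"deltas":{"type":"array"},"claw":{"type":"number"},"grip_force":{"type":"number"}},"required":["deltas"]}

```bash
ls; mkdir -p pics; python3 - <<'E'
from station import env
import cv2
print(env.get_obs()); print(env.grasp_offset)
for n in ["scene","side","wrist"]:
    c=env.calibration(n); print(n,{k:(v.round(4).tolist() if hasattr(v,'round') else v) for k,v in c.items()})
    cv2.imwrite(f"pics/{n}0.png",env.grab_frame(n))
E
```

```text
pics
{'time': 0.0, 'q': array([ 6.79533386e+01,  1.38331311e+01,  2.11211193e-01,  7.65008999e+01,
       -1.45764607e-04,  9.00001349e+01]), 'joint_velocities': array([ 0.07730464, -0.01221944, -0.02014628, -0.05084033, -0.02923375,
        0.00532785]), 'tau': array([-1.00186902e-03, -3.72318363e+01,  2.52405703e+01,  1.70407339e-02,
        1.43113207e-04, -1.17885882e-06]), 'tcp_pos': array([0.18749643, 0.46298246, 0.30298799]), 'orientation': array([-1.79877180e+02,  1.46053464e-04,  1.57953204e+02]), 'contact_force': array([-0.24446862,  0.47522741,  0.14348337]), 'wrist_torque': array([ 0.00157928, -0.04226023,  0.0001845 ]), 'gripper_width': 0.9985847801106531}
0.0539
scene {'intrinsics': [[457.7959, 0.0, 320.549], [0.0, 457.7959, 234.4093], [0.0, 0.0, 1.0]], 'cam_to_world': [[0.6512, 0.6547, -0.3838, 0.0814], [-0.7589, 0.5628, -0.3275, -0.3808], [0.0016, 0.5046, 0.8634, 1.1947], [0.0, 0.0, 0.0, 1.0]]}
side {'intrinsics': [[474.4038, 0.0, 325.1277], [0.0, 474.4038, 242.9436], [0.0, 0.0, 1.0]], 'cam_to_world': [[0.4856, -0.5441, 0.6841, 1.3118], [0.874, 0.3174, -0.368, -0.4027], [-0.0169, 0.7766, 0.6297, 0.888], [0.0, 0.0, 0.0, 1.0]]}
wrist {'intrinsics': [[330.4261, 0.0, 322.0191], [0.0, 330.4261, 247.3455], [0.0, 0.0, 1.0]], 'hand_eye': [[0.0, 0.958, 0.2867, 0.0722], [1.0, -0.0, -0.0, 0.0001], [-0.0, 0.2867, -0.958, -0.0697], [0.0, 0.0, 0.0, 1.0]]}
```

View pics/scene0.png

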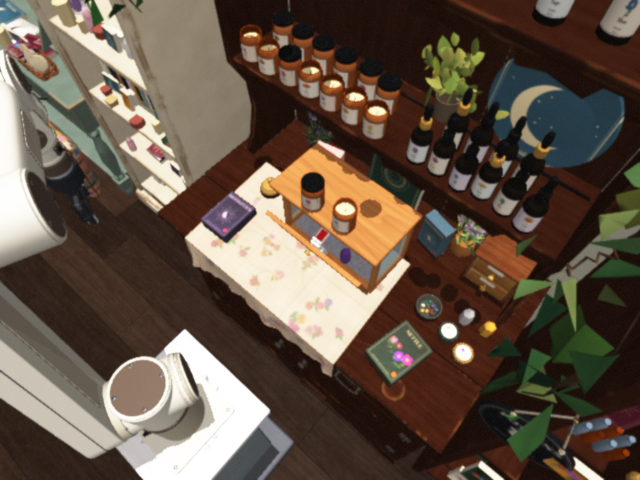

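View pics/side0.png

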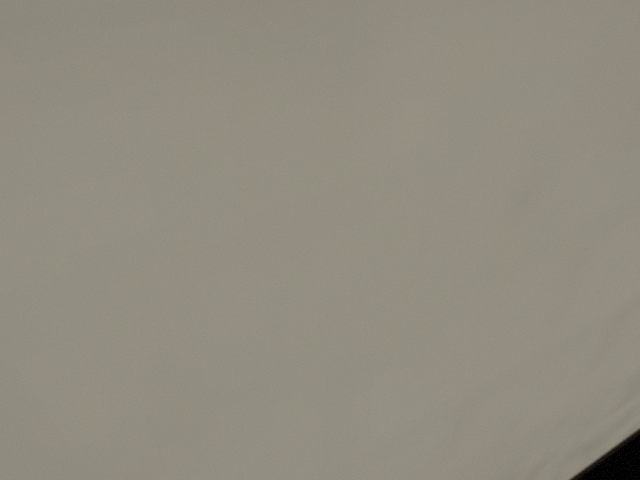

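View pics/wrist0.png

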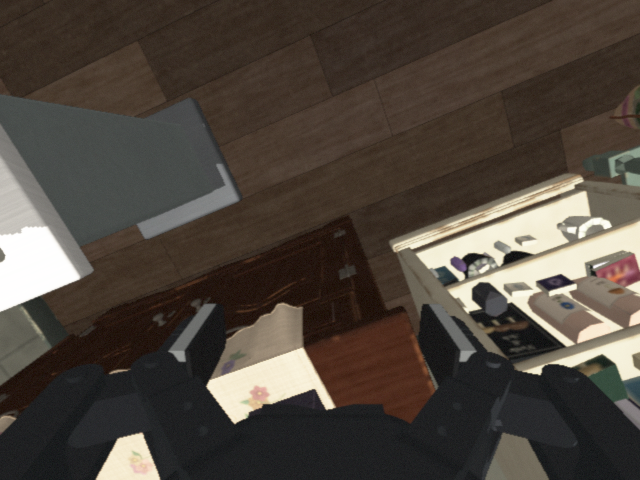

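The scene view shows the case (top board about 270-420, 150-270) with both jars on the front edge. The purple box is at about (228,215), the hook (red mark) near (320,237), and the amethyst near (345,256). Nothing useful is visible in the side camera. I'll zoom in on the scene view.

```bash
cat > h.py <<'E'
import numpy as np, cv2
from scipy.spatial.transform import Rotation as Ro
from station import env
def cam(n,obs=None):
    c=env.calibration(n); K=np.array(c["intrinsics"])
    if n=="wrist":
        T=np.eye(4); T[:3,:3]=Ro.from_euler('xyz',obs['orientation'],degrees=True).as_matrix(); T[:3,3]=obs['tcp_pos']
        T=T@np.array(c["hand_eye"])
    else: T=np.array(c["cam_to_world"])
    return K,T
def ray(n,uv,obs=None):
    K,T=cam(n,obs); d=np.linalg.inv(K)@np.array([uv[0],uv[1],1.]); d=d*[1,-1,-1]
    return T[:3,3],T[:3,:3]@d
def onz(n,uv,z,obs=None):
    o,d=ray(n,uv,obs); return o+d*(z-o[2])/d[2]
def proj(n,P,obs=None):
    K,T=cam(n,obs); P=np.atleast_2d(P); p=(P-T[:3,3])@T[:3,:3]; p=p*[1,-1,-1]; q=p@K.T; return q[:,:2]/q[:,2:]
E
python3 - <<'E'
from h import *
print(env.calibration("scene").keys())
im=cv2.imread("pics/scene0.png")
c=im[140:300,180:440]; cv2.imwrite("pics/s0c.png",cv2.resize(c,None,fx=3,fy=3,interpolation=cv2.INTER_CUBIC))
print(proj("scene",[[0,0,0],[.3,0,0],[.5,0,0],[.7,0,0],[.5,.3,0]]))
E
```

```text
dict_keys(['intrinsics', 'cam_to_world'])
[[180.61064929 414.19465226]
 [265.72157585 324.99797265]
 [314.19296827 274.19970933]
 [357.32438188 228.99777068]
 [240.98382629 216.81485435]]
```

View pics/s0c.png

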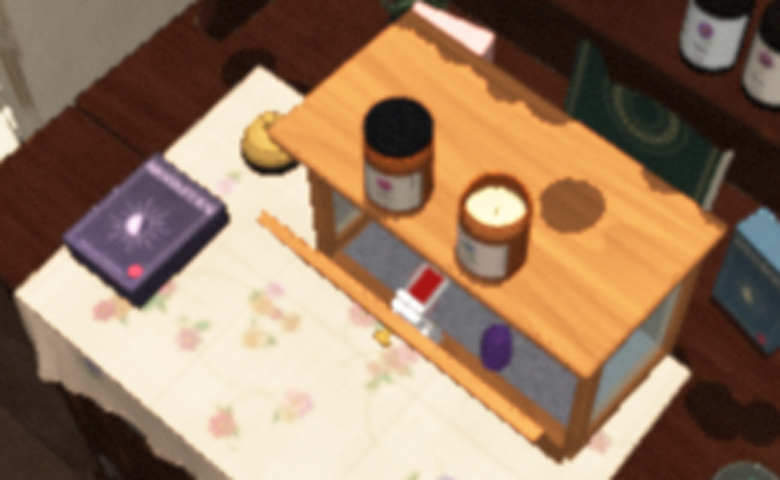

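```bash
python3 - <<'E'
from h import *
f=lambda u,v:(180+u/3,140+v/3)
P={}
for k,(u,v,z) in dict(FL=(272,122,.261),FR=(590,375,.261),BR=(722,228,.261),BL=(400,25,.261),doorL=(262,215,.19),doorR=(540,436,.19),knob=(382,337,.18),red=(426,285,.19),redtop=(432,268,.19),ridge=(415,305,.19),ame=(497,350,.07),boxA=(65,237,.04),boxB=(157,158,.04),boxC=(228,215,.04),boxD=(138,290,.04),jb=(398,125,.348),ja=(497,207,.339),jbb=(397,205,.261),jab=(487,275,.261)).items():
    P[k]=onz("scene",f(u,v),z); print(k,P[k].round(3))
d=P['FR']-P['FL'];print("front",np.linalg.norm(d),np.degrees(np.arctan2(d[1],d[0])), (P['FR']+P['FL'])/2)
print(np.linalg.norm(P['BR']-P['FR']),np.linalg.norm(P['BL']-P['FL']))
d=P['doorR']-P['doorL'];print(np.linalg.norm(d),np.degrees(np.arctan2(d[1],d[0])),(P['doorR']+P['doorL'])/2)
E
```

```text
FL [0.534 0.172 0.261]
FR [ 0.519 -0.176  0.261]
BR [ 0.694 -0.177  0.261]
BL [0.685 0.16  0.261]
doorL [0.49  0.151 0.19 ]
doorR [ 0.483 -0.163  0.19 ]
knob [ 0.471 -0.005  0.18 ]
red [ 0.529 -0.004  0.19 ]
redtop [0.545 0.003 0.19 ]
ridge [ 0.508 -0.009  0.19 ]
ame [ 0.573 -0.053  0.07 ]
boxA [0.404 0.36  0.04 ]
boxB [0.531 0.361 0.04 ]
boxC [0.528 0.256 0.04 ]
boxD [0.409 0.261 0.04 ]
jb [0.553 0.046 0.348]
ja [ 0.548 -0.056  0.339]
jbb [0.539 0.037 0.261]
jab [ 0.536 -0.061  0.261]
front 0.348302901997384 -92.51557715218321 [ 0.52618408 -0.00180947  0.261     ]
0.17509301769258104 0.1514597511037211
0.3137164350265211 -91.2757288592323 [ 0.48608827 -0.00590357  0.19      ]
```

Emit:
step_arm([
  {"travel":[-2.75,-2.1,-2.0],"spin":0},
  {"travel":[-2.75,-2.1,-2.0],"spin":0},
  {"travel":[-2.75,-2.1,-2.0],"spin":0},
  {"travel":[-2.75,-2.1,-2.0],"spin":0},
  {"travel":[-2.75,-2.1,-2.0],"spin":0},
  {"travel":[-2.75,-2.1,-2.0],"spin":0},
  {"travel":[-2.75,-2.1,-2.0],"spin":0},
  {"travel":[-2.75,-2.1,-2.0],"spin":0},
], claw=0)

```text
time: 0.82
tcp_pos: [0.3287, 0.2234, 0.4648]
orientation: [-180.0, 0.0, 158.0]
contact_force: [0.8, 0.3, 0.6]
gripper_width: -0.001
```

```bash
python3 - <<'E'
from h import *
o=env.get_obs(); print({k:np.round(v,3) for k,v in o.items()})
cv2.imwrite("pics/w1.png",env.grab_frame("wrist")); cv2.imwrite("pics/side1.png",env.grab_frame("side"))
E
```

```text
{'time': np.float64(0.817), 'q': array([ 3.4206e+01,  1.2950e+00,  9.4210e+00,  9.8126e+01, -3.0000e-03,
        5.6229e+01]), 'joint_velocities': array([-59.37 ,  -0.524,  34.76 ,  34.872,  -0.099, -58.638]), 'tau': array([  4.437, -28.518,  23.901,  -0.319,   0.039,   0.865]), 'tcp_pos': array([0.329, 0.223, 0.465]), 'orientation': array([-1.79998e+02,  2.00000e-03,  1.57977e+02]), 'contact_force': array([0.822, 0.258, 0.646]), 'wrist_torque': array([ 0.048, -0.09 ,  0.009]), 'gripper_width': np.float64(-0.001)}
```

View pics/w1.png

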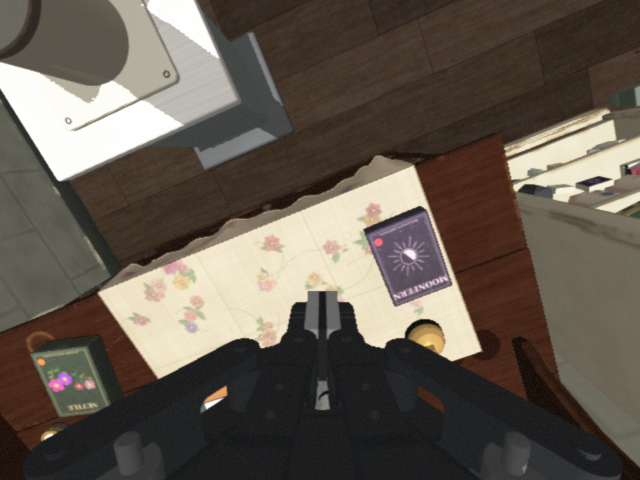

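View pics/side1.png

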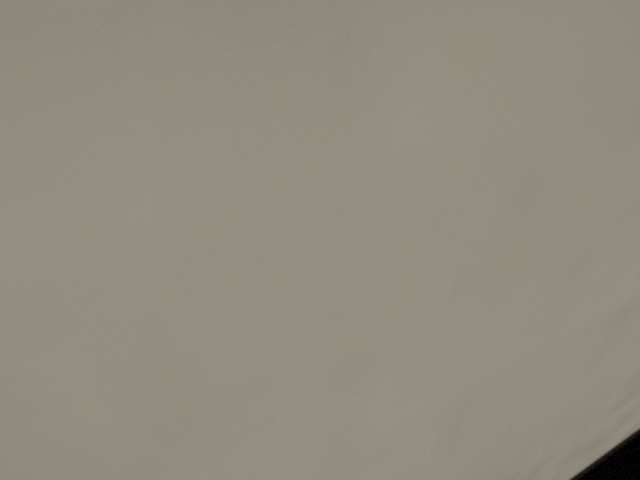

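The wrist view shows the purple box ahead-left at (410,258). The tool points down and yaw = q1+180−q6. Next I'll centre the arm, then raise it until joint 4 saturates, to see whether the tool tilts.

Emit:
step_arm([
  {"travel":[-0.9,-2.6,-2.5],"spin":-2.5},
  {"travel":[-0.8,-2.6,-2.5],"spin":-2.5},
  {"travel":[-0.7,-2.7,-2.5],"spin":-2.5},
  {"travel":[-0.6,-2.7,-2.5],"spin":-2.5},
  {"travel":[-0.4,-2.7,-2.5],"spin":-2.5},
  {"travel":[-0.3,-2.7,-2.5],"spin":-2.5},
  {"travel":[-0.2,-2.7,-2.5],"spin":-2.5},
  {"travel":[-0.1,-2.7,-2.5],"spin":-2.5},
])

```text
time: 1.58
tcp_pos: [0.3178, 0.006, 0.6326]
orientation: [179.8, 1.9, 178.2]
contact_force: [0.7, -0.6, -0.4]
gripper_width: 0.002
```

```bash
python3 - <<'E'
from h import *
o=env.get_obs(); print({k:np.round(o[k],3) for k in('q','tcp_pos','orientation')})
E
```

```text
{'q': array([ 1.02700e+00, -1.08600e+00,  3.38720e+01,  1.23059e+02,
        7.60000e-02,  2.87500e+00]), 'tcp_pos': array([0.318, 0.006, 0.633]), 'orientation': array([179.829,   1.893, 178.15 ])}
```

Joint 4 has reached its limit and the tool is starting to tilt forward (1.9°). I'll keep going up.

Emit:
step_arm([
  {"travel":[0,0,-2.5],"spin":0},
  {"travel":[0,0,-2.5],"spin":0},
  {"travel":[0,0,-2.5],"spin":0},
  {"travel":[0,0,-2.5],"spin":0},
])

```text
time: 1.92
tcp_pos: [0.3101, 0.0073, 0.6544]
orientation: [179.6, 5.7, 178.0]
contact_force: [-0.5, 0.1, -0.9]
gripper_width: -0.001
```

```bash
python3 - <<'E'
from h import *
o=env.get_obs(); print({k:np.round(o[k],3) for k in('q','tcp_pos','orientation')})
E
```

```text
{'q': array([ 1.29200e+00, -2.65200e+00,  3.61680e+01,  1.23114e+02,
        8.00000e-02,  3.25200e+00]), 'tcp_pos': array([0.31 , 0.007, 0.654]), 'orientation': array([179.595,   5.693, 178.024])}
```

Out-of-reach pushes do tilt the tool, and the tilt is kept. I'll fit a planar arm model to choose good moves.

```bash
cat > kin.py <<'E'
import numpy as np
from scipy.optimize import least_squares
D=[([13.833,.211,76.501],np.hypot(.18749643,.46298246),.30299),([1.295,9.421,98.126],np.hypot(.3287,.2234),.4648),([-1.086,33.872,123.059],np.hypot(.3178,.006),.6326),([-2.652,36.168,123.114],np.hypot(.3101,.0073),.6544)]
def fk(p,q):
    L1,e1,L2,e2,L3,r0,z0=p; q2,q3,q4=np.radians(q); t=q2-q3+q4
    return np.array([r0+L1*np.cos(e1-q2)+L2*np.cos(e2-q2+q3)+L3*np.cos(t), z0+L1*np.sin(e1-q2)+L2*np.sin(e2-q2+q3)-L3*np.sin(t)])
pr=np.array([.35,np.pi/2,.35,0,.2,0.03,.2])
def fit(D):
    return least_squares(lambda p: np.concatenate([(fk(p,q)-[r,z])/.001 for q,r,z in D]+[(p-pr)/.1]),pr)
E
python3 - <<'E'
from kin import *
s=fit(D);print(s.x,s.cost)
for q,r,z in D: print(fk(s.x,q)-[r,z])
for q2,q3 in[(-10,40),(-20,45),(-20,55),(-30,50),(10,73),(0,73),(-10,60)]: print(q2,q3,fk(s.x,[q2,q3,123]),123+q2-q3)
E
```

```text
[ 4.93927690e-01  1.56979982e+00  3.91096201e-01  1.85646837e-02
  3.25871806e-01 -1.87402527e-04  2.34432595e-01] 2.0914479747755905
[-8.27009845e-05  1.84628293e-05]
[1.13168015e-04 1.03277951e-05]
[ 2.01727882e-04 -1.19138584e-05]
[-2.29176173e-04 -2.03200255e-05]
-10 40 [0.25559028 0.71352107] 73
-20 45 [0.1627037  0.77984668] 58
-20 55 [0.14358571 0.83615486] 48
-30 50 [0.05235426 0.82653729] 43
10 73 [0.42005734 0.7902627 ] 60
0 73 [0.31715399 0.85479313] 50
-10 60 [0.23755968 0.83061885] 53
```

Emit:
step_arm([
  {"travel":[-0.8,0,-4.0],"spin":0},
  {"travel":[-0.8,0,-4.0],"spin":0},
  {"travel":[-0.9,0,-4.0],"spin":0},
  {"travel":[-1.0,0,-4.0],"spin":0},
  {"travel":[-1.1,0,-4.0],"spin":0},
  {"travel":[-1.2,0,-3.9],"spin":0},
  {"travel":[-1.3,0,-3.9],"spin":0},
  {"travel":[-1.4,0,-3.9],"spin":0},
])

```text
time: 2.58
tcp_pos: [0.3264, 0.0037, 0.7356]
orientation: [178.9, 19.3, 177.9]
contact_force: [1.5, -0.2, -0.7]
gripper_width: 0.004
```

```bash
python3 - <<'E'
from h import *
o=env.get_obs(); print({k:np.round(o[k],3) for k in('q','tcp_pos','orientation')})
E
```

```text
{'q': array([  0.473,  -1.834,  50.649, 123.13 ,   0.257,   2.413]), 'tcp_pos': array([0.326, 0.004, 0.736]), 'orientation': array([178.896,  19.325, 177.916])}
```

Emit:
step_arm([
  {"travel":[-1.0,0,-4.0],"spin":0},
  {"travel":[-1.1,0,-3.9],"spin":0},
  {"travel":[-1.2,0,-3.9],"spin":0},
  {"travel":[-1.3,0,-3.9],"spin":0},
  {"travel":[-1.4,0,-3.8],"spin":0},
  {"travel":[-1.5,0,-3.8],"spin":0},
  {"travel":[-1.6,0,-3.8],"spin":0},
  {"travel":[-1.7,0,-3.7],"spin":0},
])

```text
time: 3.25
tcp_pos: [0.2939, -0.0012, 0.8167]
orientation: [178.3, 33.2, 177.4]
contact_force: [-0.1, 0.9, 0.5]
gripper_width: 0.0
```

```bash
python3 - <<'E'
from h import *
o=env.get_obs(); print({k:np.round(o[k],3) for k in('q','tcp_pos','orientation')})
print(Ro.from_euler('xyz',o['orientation'],degrees=True).as_matrix().round(3))
E
```

```text
{'q': array([ -0.775,  -4.385,  62.027, 123.143,   0.684,   1.545]), 'tcp_pos': array([ 0.294, -0.001,  0.817]), 'orientation': array([178.304,  33.238, 177.378])}
[[-0.836  0.03   0.549]
 [ 0.038  0.999  0.005]
 [-0.548  0.025 -0.836]]
```

Emit:
step_arm([
  {"travel":[-0.8,0,-4.0],"spin":0},
  {"travel":[-0.8,0,-4.0],"spin":0},
  {"travel":[-0.9,0,-4.0],"spin":0},
  {"travel":[-0.9,0,-4.0],"spin":0},
  {"travel":[-1.0,0,-4.0],"spin":0},
  {"travel":[-1.1,0,-4.0],"spin":0},
  {"travel":[-1.1,0,-4.0],"spin":0},
])

```text
time: 3.83
tcp_pos: [0.1968, -0.0001, 0.8709]
orientation: [177.8, 44.9, 176.8]
contact_force: [0.2, -0.0, -0.6]
gripper_width: -0.002
```

```bash
python3 - <<'E'
from h import *
o=env.get_obs(); print({k:np.round(o[k],3) for k in('q','tcp_pos','orientation')})
print(Ro.from_euler('xyz',o['orientation'],degrees=True).as_matrix().round(3))
cv2.imwrite("pics/w2.png",env.grab_frame("wrist"));cv2.imwrite("pics/s2.png",env.grab_frame("scene"))
E
```

```text
{'q': array([ 1.2000e-01, -1.3009e+01,  6.5089e+01,  1.2313e+02, -1.2600e-01,
        2.3390e+00]), 'tcp_pos': array([ 0.197, -0.   ,  0.871]), 'orientation': array([177.791,  44.926, 176.815])}
[[-0.707  0.028  0.707]
 [ 0.039  0.999 -0.001]
 [-0.706  0.027 -0.707]]
```

View pics/w2.png

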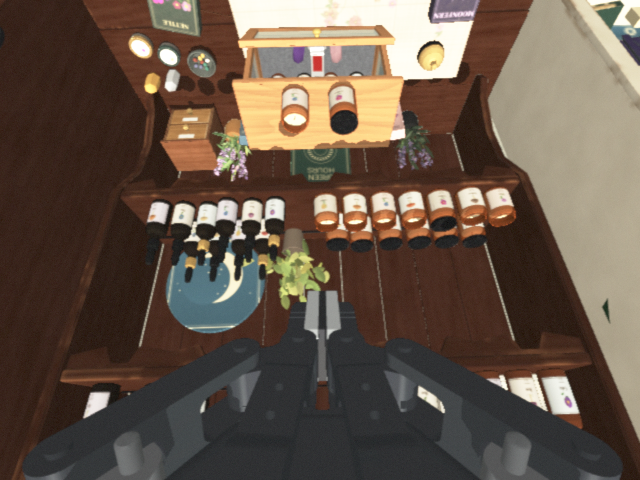

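The 45° tilt is reached and the tool axis is in the x–z plane. The wrist view shows the case at (235-400, 30-145), the hook (red) at (318,62), the amethyst at (298,53), the pink crystal at (335,52), and the jars at (294,105) and (342,108). Zooming in to measure.

```bash
python3 - <<'E'
from h import *
im=cv2.imread("pics/w2.png")
c=im[0:160,210:490]; cv2.imwrite("pics/w2c.png",cv2.resize(c[:, :200],None,fx=4,fy=3.7,interpolation=cv2.INTER_CUBIC))
im=cv2.imread("pics/scene0.png")
c=im[190:300,240:400]; cv2.imwrite("pics/s0d.png",cv2.resize(c,None,fx=5,fy=5,interpolation=cv2.INTER_CUBIC))
E
```

```text
(no output)
```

View pics/w2c.png

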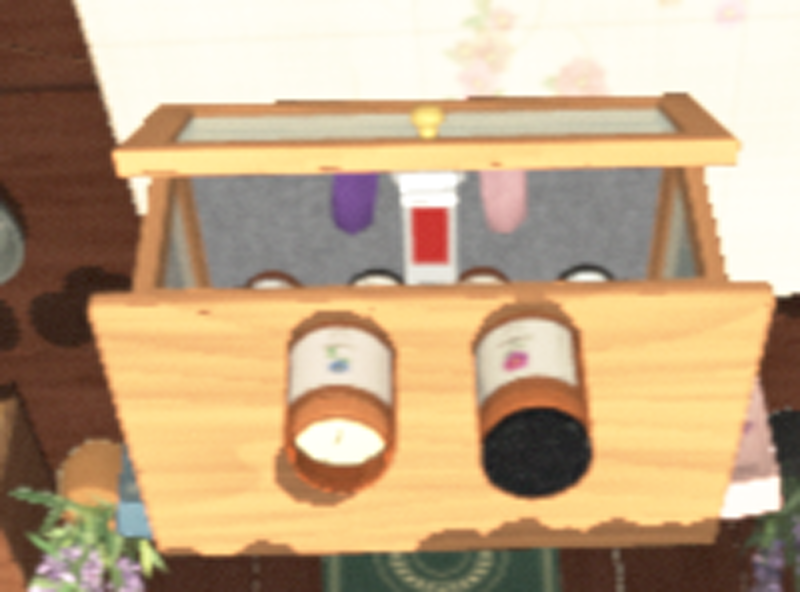

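View pics/s0d.png

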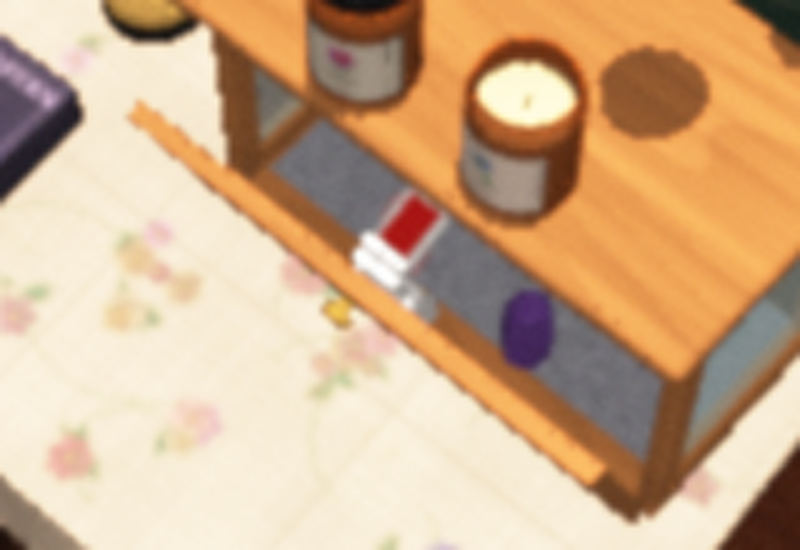

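```bash
cat >> h.py <<'E'
def tri(o1,d1,o2,d2):
    d1=d1/np.linalg.norm(d1);d2=d2/np.linalg.norm(d2)
    A=np.stack([d1,-d2],1); t=np.linalg.lstsq(A,o2-o1,rcond=None)[0]
    a=o1+d1*t[0];b=o2+d2*t[1]; return (a+b)/2,np.linalg.norm(a-b)
E
python3 - <<'E'
from h import *
import json
o=env.get_obs()
json.dump({k:np.array(o[k]).tolist() for k in('tcp_pos','orientation')},open('w2.json','w'))
w=lambda u,v:(210+u/4,v/3.7)
s=lambda u,v:(240+u/5,190+v/5)
for k,a,b in [('red',(430,236),(412,225)),('knob',(429,121),(338,311)),('FL',(770,292),None),('FR',(93,298),None),('ridgeL',(462,176),(368,240)),('ametop',(355,232),(532,295)),('ja',(340,440),(527,95)),('doorL',(737,143),(133,103)),('doorR',(116,152),(605,468)),('ametopw',(355,225),None)]:
    if b:
        P,e=tri(*ray('wrist',w(*a),o),*ray('scene',s(*b))); print(k,P.round(4),round(e,4))
L=onz('wrist',w(770,292),.261,o);R=onz('wrist',w(93,298),.261,o);print(L,R,np.linalg.norm(L-R),np.degrees(np.arctan2(*(L-R)[:2])))
L=onz('wrist',w(737,143),.19,o);R=onz('wrist',w(116,152),.19,o);print(L,R,np.linalg.norm(L-R),np.degrees(np.arctan2(*(L-R)[:2])))
L=onz('wrist',w(765,283),.245,o);R=onz('wrist',w(95,291),.245,o);print(L,R)
for z in(.18,.19):print('red',onz('wrist',w(430,236),z,o),onz('scene',s(412,225),z))
print('ame',onz('wrist',w(355,229),.105,o),'rose',onz('wrist',w(504,229),.105,o))
E
```

```text
red [ 0.5342 -0.0011  0.1849] 0.0043
knob [0.479  0.0008 0.1681] 0.0048
ridgeL [0.5212 0.0189 0.1565] 0.0033
ametop [ 0.5823 -0.047   0.1008] 0.0072
ja [ 0.5559 -0.05    0.3274] 0.0031
doorL [0.4933 0.1586 0.1815] 0.0018
doorR [ 0.4922 -0.1589  0.172 ] 0.0055
[0.5267008  0.17008842 0.261     ] [ 0.51456764 -0.16924861  0.261     ] 0.3395538754791154 2.0477660805600846
[0.48749003 0.15620863 0.19      ] [ 0.47895852 -0.15531776  0.19      ] 0.31164319437569415 1.568719315688337
[0.53248115 0.1708748  0.245     ] [ 0.52151842 -0.17165854  0.245     ]
red [ 5.39684474e-01 -2.78225287e-04  1.80000000e-01] [ 0.53427009 -0.00056101  0.18      ]
red [ 5.33217575e-01 -2.34571788e-04  1.90000000e-01] [ 0.52980677 -0.00430795  0.19      ]
ame [ 0.58147637 -0.04523185  0.105     ] rose [0.5854477  0.04393304 0.105     ]
```

```bash
python3 - <<'E'
from kin import *
from scipy.optimize import fsolve
D+=[([-4.385,62.027,123.143],.2939,.8167),([-13.009,65.089,123.13],.1968,.8709),([-1.834,50.649,123.13],.3264,.7356)]
s=fit(D);print(s.x.round(4),s.cost); np.save('kp.npy',s.x)
p=s.x
def ik(r,z,th,g=(0,30)):
    f=lambda q:fk(p,[q[0],q[1],th-q[0]+q[1]])-[r,z]
    q,i,ok,m=fsolve(f,g,full_output=1); return q[0],q[1],th-q[0]+q[1],ok
for r,z in[(.197,.871),(.25,.7),(.3,.6),(.36,.45),(.41,.312),(.45,.272),(.482,.242),(.43,.2),(.545,.113),(.3,.3)]: print(r,z,np.round(ik(r,z,45),1))
E
```

```text
[4.9300e-01 1.5717e+00 3.9160e-01 2.0300e-02 3.3240e-01 3.0000e-04
 2.4110e-01] 2.140268212206436
0.197 0.871 [-13.   65.1 123.1   1. ]
0.25 0.7 [-32.1  11.7  88.8   1. ]
0.3 0.6 [-34.4  -7.   72.5   1. ]
0.36 0.45 [-32.6 -29.5  48.1   1. ]
0.41 0.312 [-22.2 -46.   21.3   1. ]
0.45 0.272 [-13.3 -47.5  10.7   1. ]
0.482 0.242 [ -5.9 -47.6   3.3   1. ]
0.43 0.2 [ -7.3 -57.3  -5.    1. ]
0.545 0.113 [ 18.6 -49.6 -23.2   1. ]
0.3 0.3 [-40.1 -53.5  31.7   1. ]
```

Emit:
step_arm([
  {"travel":[1.2,0,2.7],"spin":-0.3},
  {"travel":[1.2,0,2.7],"spin":-0.3},
  {"travel":[1.4,0,3.2],"spin":-0.3},
  {"travel":[1.6,0,3.6],"spin":-0.3},
  {"travel":[1.6,0,3.6],"spin":-0.3},
  {"travel":[1.6,0,3.6],"spin":-0.3},
  {"travel":[1.6,0,3.6],"spin":-0.3},
  {"travel":[1.6,0,3.6],"spin":-0.3},
])

```text
time: 4.6
tcp_pos: [0.3001, 0.0024, 0.6032]
orientation: [-179.9, 44.6, -179.8]
contact_force: [0.4, -0.1, 0.4]
gripper_width: -0.001
```

```bash
python3 - <<'E'
from h import *
o=env.get_obs(); print({k:np.round(o[k],3) for k in('q','tcp_pos','orientation','joint_velocities')})
R=Ro.from_euler('xyz',o['orientation'],degrees=True).as_matrix();print(R.round(3))
print(R.T@(np.array([.41,-.003,.312])-o['tcp_pos'])*100)
E
```

```text
{'q': array([  0.982, -33.962,  -6.108,  73.264,  -0.689,   0.569]), 'tcp_pos': array([0.3  , 0.002, 0.603]), 'orientation': array([-179.873,   44.595, -179.817]), 'joint_velocities': array([ -1.037,  -9.898, -77.524, -68.061,   0.77 ,  -4.272])}
[[-0.712 -0.002  0.702]
 [-0.002  1.     0.   ]
 [-0.702 -0.002 -0.712]]
[12.61838246 -0.50867287 28.45207723]
```

Emit:
step_arm([
  {"travel":[1.57,-0.05,3.55],"spin":0},
  {"travel":[1.57,-0.05,3.55],"spin":0},
  {"travel":[1.57,-0.05,3.55],"spin":0},
  {"travel":[1.57,-0.05,3.55],"spin":0},
  {"travel":[1.57,-0.05,3.55],"spin":0},
  {"travel":[1.57,-0.05,3.55],"spin":0},
  {"travel":[1.57,-0.05,3.55],"spin":0},
  {"travel":[1.57,-0.05,3.55],"spin":0},
])

```text
time: 5.27
tcp_pos: [0.4097, -0.0019, 0.3135]
orientation: [-179.9, 44.6, -179.8]
contact_force: [1.4, -0.8, -0.9]
gripper_width: 0.003
```

```bash
cat > st.py <<'E'
from h import *
import sys
def st(tgt=None):
    o=env.get_obs(); print({k:np.round(o[k],3) for k in('time','q','tcp_pos','orientation','contact_force','gripper_width')})
    R=Ro.from_euler('xyz',o['orientation'],degrees=True).as_matrix();print(R.round(3).tolist(),'tip',(o['tcp_pos']+.073*R[:,2]).round(4))
    if tgt is not None: print('togo cm (tip)',(R.T@(np.array(tgt)-o['tcp_pos']-.073*R[:,2])*100).round(2))
    return o
E
python3 - <<'E'
from st import *
o=st((.534,-.001,.195))
im=env.grab_frame("wrist");cv2.imwrite("pics/w3.png",im)
E
```

```text
{'time': np.float64(5.267), 'q': array([ -0.445, -22.212, -45.502,  22.088,   0.311,  -0.424]), 'tcp_pos': array([ 0.41 , -0.002,  0.313]), 'orientation': array([-179.893,   44.622, -179.849]), 'contact_force': array([ 1.372, -0.846, -0.889]), 'gripper_width': np.float64(0.003)}
[[-0.712, -0.001, 0.702], [-0.002, 1.0, -0.0], [-0.702, -0.001, -0.712]] tip [ 0.4609 -0.0019  0.2615]
togo cm (tip) [-0.53  0.09  9.87]
```

View pics/w3.png

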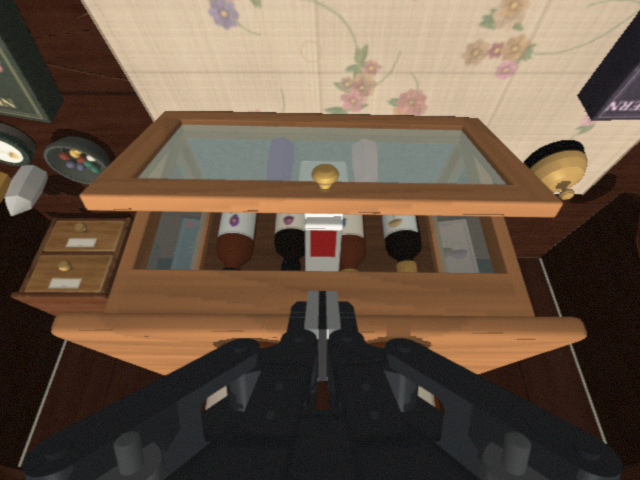

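The wrist view shows the hook's red pad at (323,244), the white ridge at (323,222), the door's upper rail at v≈195-212, the fascia at v≈272-310 and the board edge at v≈318. I'll compute the positions.

```bash
python3 - <<'E'
from st import *
o=env.get_obs()
for n,uv,z in[('red',(323,244),.185),('red',(323,244),.18),('redlo',(323,231),.185),('redhi',(323,257),.185),('ridge',(323,222),.19),('doorin',(323,212),.185),('edge low',(320,318),.245),('edgeL',(580,318),.245),('edgeR',(55,318),.245),('fascia bottom',(320,272),.201)]:
    print(n,onz('wrist',uv,z,o).round(4))
im=cv2.imread("pics/scene0.png")
# triangulate with scene red
P,e=tri(*ray('wrist',(323,244),o),*ray('scene',(240+412/5,190+225/5)));print(P,e)
E
```

```text
red [ 0.5095 -0.0015  0.185 ]
red [ 0.5181 -0.0014  0.18  ]
redlo [ 0.4923 -0.0015  0.185 ]
redhi [ 0.5292 -0.0014  0.185 ]
ridge [ 0.4743 -0.0016  0.19  ]
doorin [ 0.4708 -0.0016  0.185 ]
edge low [ 0.4906 -0.0033  0.245 ]
edgeL [0.4898 0.1448 0.245 ]
edgeR [ 0.4914 -0.1553  0.245 ]
fascia bottom [ 0.5222 -0.0036  0.201 ]
[0.53765658 0.00070845 0.17001386] 0.004811058892092783
```

```bash
python3 - <<'E'
from st import *
o=st((.534,-.001,.195))
o['tcp_pos']=np.array([.4097,-.0019,.3135]); o['orientation']=np.array([-179.893,44.622,-179.849])
for n,uv,z in[('red',(323,244),.185),('red',(323,244),.18),('redlo',(323,231),.185),('redhi',(323,257),.185),('ridge',(323,222),.19),('doorin',(323,212),.185),('edge low',(320,318),.245),('edgeL',(580,318),.245),('edgeR',(55,318),.245),('fascia bottom',(320,272),.201)]:
    print(n,onz('wrist',uv,z,o).round(4))
P,e=tri(*ray('wrist',(323,244),o),*ray('scene',(240+412/5,190+225/5)));print(P,e)
E
```

```text
{'time': np.float64(5.317), 'q': array([ -0.452, -21.658, -46.232,  21.741,   0.308,  -0.429]), 'tcp_pos': array([ 0.407, -0.002,  0.303]), 'orientation': array([-179.898,   43.686, -179.859]), 'contact_force': array([-0.828,  0.235, -5.641]), 'gripper_width': np.float64(0.0)}
[[-0.723, -0.001, 0.691], [-0.002, 1.0, -0.0], [-0.691, -0.001, -0.723]] tip [ 0.4572 -0.002   0.2506]
togo cm (tip) [-1.71  0.1   9.33]
red [ 0.5354 -0.0013  0.185 ]
red [ 0.5443 -0.0013  0.18  ]
redlo [ 0.5159 -0.0014  0.185 ]
redhi [ 0.5578 -0.0012  0.185 ]
ridge [ 0.4962 -0.0015  0.19  ]
doorin [ 0.4917 -0.0015  0.185 ]
edge low [ 0.5328 -0.0034  0.245 ]
edgeL [0.5317 0.1753 0.245 ]
edgeR [ 0.5339 -0.1869  0.245 ]
fascia bottom [ 0.5531 -0.0037  0.201 ]
[ 0.53173802 -0.00209658  0.18652803] 0.0017655046431612512
```

The wrist pose was still settling when I took that picture. With the pose read just before it, the pad comes out at (0.533,-0.0015,0.186), which agrees with triangulation from the scene view. I'll let the arm settle.

Emit:
step_arm([
  {"travel":[0,0,0],"spin":0},
  {"travel":[0,0,0],"spin":0},
])

```text
time: 5.48
tcp_pos: [0.4101, -0.0019, 0.3158]
orientation: [-179.9, 44.6, -179.9]
contact_force: [0.2, 0.2, 0.2]
gripper_width: 0.002
```

```bash
python3 - <<'E'
from st import *
o=st((.536,-.0015,.205))
im=env.grab_frame("wrist");cv2.imwrite("pics/w4.png",im)
cv2.imwrite("pics/w4c.png",cv2.resize(im[160:360,190:456],None,fx=3,fy=3,interpolation=cv2.INTER_CUBIC))
import pickle;pickle.dump(o,open('o4.pkl','wb'))
E
```

```text
{'time': np.float64(5.483), 'q': array([ -0.444, -22.275, -45.139,  22.559,   0.309,  -0.421]), 'tcp_pos': array([ 0.41 , -0.002,  0.316]), 'orientation': array([-179.894,   44.577, -179.852]), 'contact_force': array([0.203, 0.161, 0.246]), 'gripper_width': np.float64(0.002)}
[[-0.712, -0.001, 0.702], [-0.002, 1.0, -0.0], [-0.702, -0.001, -0.712]] tip [ 0.4613 -0.0019  0.2638]
togo cm (tip) [-1.19  0.04  9.43]
```

View pics/w4c.png

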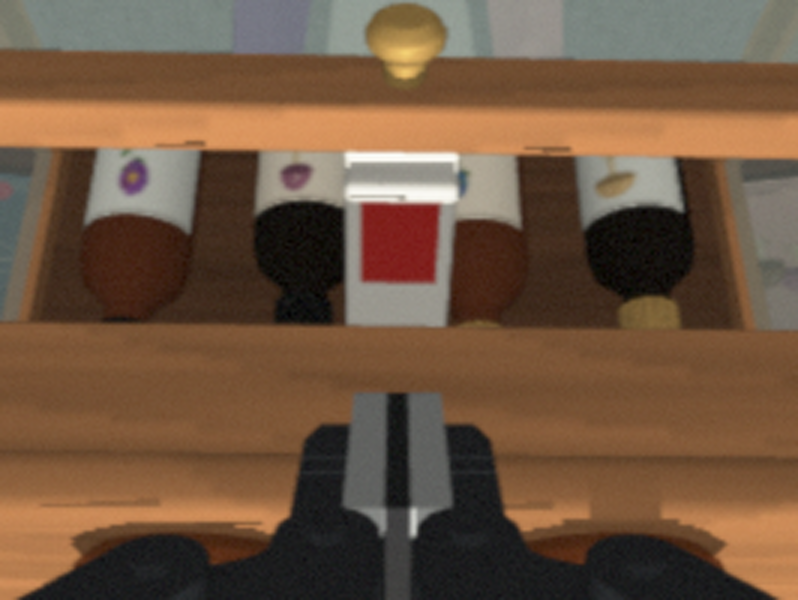

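```bash
python3 - <<'E'
from st import *
import pickle;o=pickle.load(open('o4.pkl','rb'))
for n,uv,z in[('redc',(323,241),.186),('red lo',(323,228.3),.186),('redhi',(323,254),.186),('ridgebot',(323,226),.186),('door rear edge',(323,210.5),.185),('edge',(323,311.7),.245),('fasc',(323,268),.201),('barL',(305.5,254),.186),('barR',(340,254),.186)]:
    print(n,onz('wrist',uv,z,o).round(4))
P,e=tri(*ray('wrist',(323,241),o),*ray('scene',(240+412/5,190+225/5)));print(P,e)
E
```

```text
redc [ 0.533  -0.0014  0.186 ]
red lo [ 0.5144 -0.0014  0.186 ]
redhi [ 0.5548 -0.0013  0.186 ]
ridgebot [ 0.5112 -0.0014  0.186 ]
door rear edge [ 0.4933 -0.0015  0.185 ]
edge [ 0.5259 -0.0014  0.245 ]
fasc [ 0.5504 -0.0013  0.201 ]
barL [ 0.5549 -0.0159  0.186 ]
barR [0.5547 0.0129 0.186 ]
[ 0.5318677  -0.0020527   0.18616695] 0.001591560261148595
```

Emit:
step_arm([
  {"travel":[-0.2,0,1.8],"spin":0},
  {"travel":[-0.2,0,1.8],"spin":0},
  {"travel":[-0.2,0,1.8],"spin":0},
  {"travel":[-0.2,0.04,1.8],"spin":0},
  {"travel":[-0.2,0,1.4],"spin":0},
  {"travel":[-0.2,0,0.8],"spin":0},
  {"travel":[0,0,0],"spin":0},
  {"travel":[0,0,0],"spin":0},
])

```text
time: 6.2
tcp_pos: [0.4859, -0.0016, 0.2602]
orientation: [-179.9, 44.9, -179.9]
contact_force: [0.3, 1.1, -0.3]
gripper_width: 0.006
```

```bash
python3 - <<'E'
from st import *
o=st((.536,-.0015,.205))
im=env.grab_frame("wrist");
cv2.imwrite("pics/w5c.png",cv2.resize(im[100:380,130:510],None,fx=2,fy=2,interpolation=cv2.INTER_CUBIC))
im=env.grab_frame("scene");cv2.imwrite("pics/s5c.png",cv2.resize(im[140:300,200:420],None,fx=3.5,fy=3.5,interpolation=cv2.INTER_CUBIC))
E
```

```text
{'time': np.float64(6.2), 'q': array([ -0.28 ,  -7.253, -45.222,   7.122,   0.187,  -0.298]), 'tcp_pos': array([ 0.486, -0.002,  0.26 ]), 'orientation': array([-179.89 ,   44.909, -179.859]), 'contact_force': array([ 0.298,  1.082, -0.252]), 'gripper_width': np.float64(0.006)}
[[-0.708, -0.001, 0.706], [-0.002, 1.0, -0.0], [-0.706, -0.001, -0.708]] tip [ 0.5374 -0.0016  0.2085]
togo cm (tip) [0.35 0.01 0.15]
```

View pics/w5c.png

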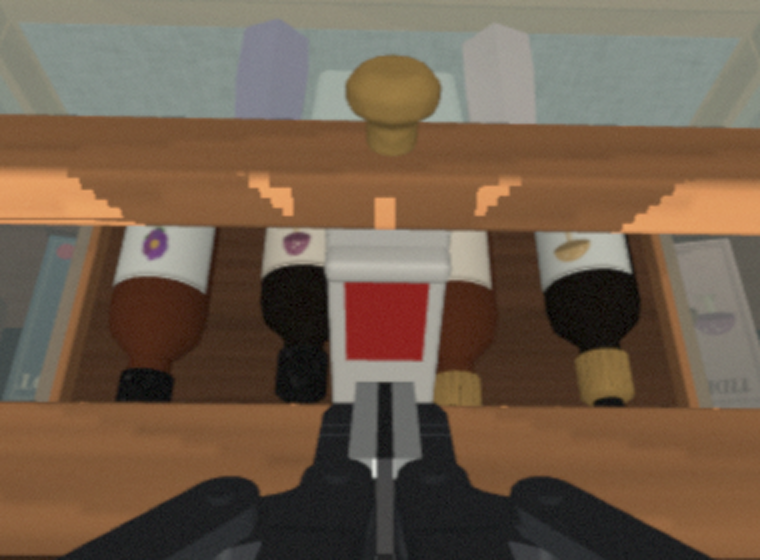

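View pics/s5c.png

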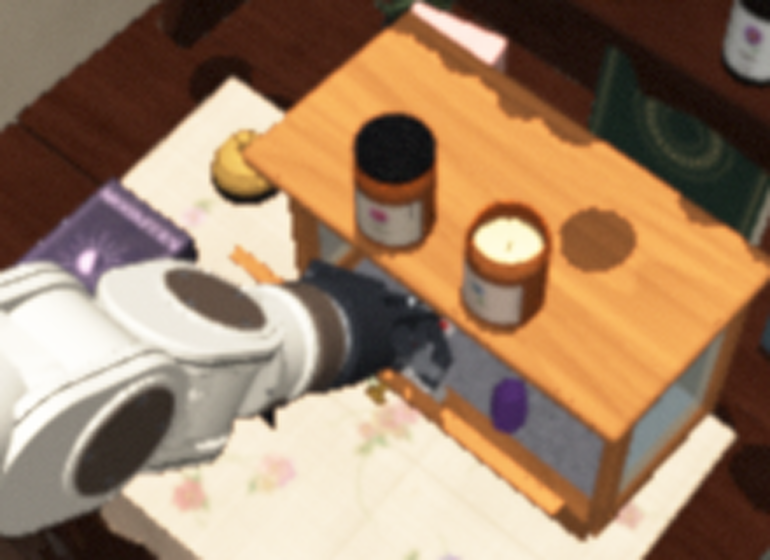

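The fingers are closed and centred over the red pad, with the pad at about (323,260) just below the tips. Pressing down.

Emit:
step_arm([
  {"travel":[0.35,0,0.49],"spin":0},
  {"travel":[0.35,0,0.49],"spin":0},
  {"travel":[0.35,0,0.49],"spin":0},
  {"travel":[0,0,0],"spin":0},
])

```text
time: 6.63
tcp_pos: [0.4884, -0.0017, 0.2406]
orientation: [-179.9, 44.9, -179.9]
contact_force: [-0.3, 0.8, 1.2]
gripper_width: 0.003
```

```bash
python3 - <<'E'
from st import *
o=st((.540,-.0015,.180))
E
```

```text
{'time': np.float64(6.633), 'q': array([ -0.286,  -4.901, -46.921,   3.128,   0.184,  -0.299]), 'tcp_pos': array([ 0.488, -0.002,  0.241]), 'orientation': array([-179.887,   44.852, -179.864]), 'contact_force': array([-0.267,  0.8  ,  1.18 ]), 'gripper_width': np.float64(0.003)}
[[-0.709, -0.001, 0.705], [-0.002, 1.0, -0.0], [-0.705, -0.001, -0.709]] tip [ 0.5399 -0.0017  0.1888]
togo cm (tip) [0.62 0.02 0.63]
```

Emit:
step_arm([
  {"travel":[0.35,0,0.35],"spin":0},
  {"travel":[0.35,0,0.35],"spin":0},
  {"travel":[0,0,0],"spin":0},
])

```text
time: 6.88
tcp_pos: [0.4882, -0.0017, 0.2307]
orientation: [-179.9, 44.8, -179.9]
contact_force: [-2.0, -0.3, 4.1]
gripper_width: 0.002
```

```bash
python3 - <<'E'
from st import *
o=st((.540,-.0015,.180))
im=env.grab_frame("wrist");
cv2.imwrite("pics/w6c.png",cv2.resize(im[100:380,130:510],None,fx=2,fy=2,interpolation=cv2.INTER_CUBIC))
E
```

```text
{'time': np.float64(6.883), 'q': array([ -0.29 ,  -3.823, -47.887,   1.127,   0.189,  -0.299]), 'tcp_pos': array([ 0.488, -0.002,  0.231]), 'orientation': array([-179.892,   44.81 , -179.868]), 'contact_force': array([-2.022, -0.283,  4.116]), 'gripper_width': np.float64(0.002)}
[[-0.709, -0.001, 0.705], [-0.002, 1.0, -0.0], [-0.705, -0.001, -0.709]] tip [ 0.5396 -0.0017  0.1789]
togo cm (tip) [-0.1   0.02 -0.05]
```

View pics/w6c.png

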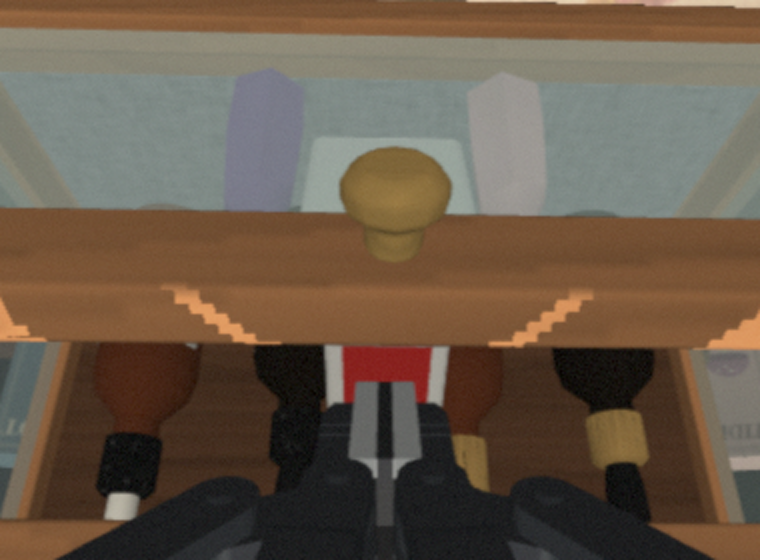

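Emit:
step_arm([
  {"travel":[0.25,0,0.4],"spin":0},
  {"travel":[0.25,0,0.35],"spin":0},
  {"travel":[0,0,0],"spin":0},
])

```text
time: 7.18
tcp_pos: [0.4928, -0.0018, 0.2259]
orientation: [-179.9, 45.4, -179.9]
contact_force: [-2.7, 0.1, 13.6]
gripper_width: -0.003
```

```bash
python3 - <<'E'
from st import *
o=st((.540,-.0015,.170))
E
```

```text
{'time': np.float64(7.183), 'q': array([ -0.291,  -2.697, -48.305,  -0.971,   0.179,  -0.304]), 'tcp_pos': array([ 0.493, -0.002,  0.226]), 'orientation': array([-179.871,   45.363, -179.858]), 'contact_force': array([-2.745,  0.062, 13.561]), 'gripper_width': np.float64(-0.003)}
[[-0.703, -0.001, 0.712], [-0.002, 1.0, -0.0], [-0.712, -0.002, -0.703]] tip [ 0.5448 -0.0018  0.1746]
togo cm (tip) [ 0.66  0.03 -0.02]
```

Hook at its stop (13.6 N). Drawing the door forward while holding the hook down.

Emit:
step_arm([
  {"travel":[0.45,0,-0.4],"spin":0},
  {"travel":[0.45,0,-0.4],"spin":0},
  {"travel":[0.45,0,-0.38],"spin":0},
  {"travel":[0.45,0,-0.36],"spin":0},
  {"travel":[0.45,0,-0.35],"spin":0},
])

```text
time: 7.6
tcp_pos: [0.4601, -0.0013, 0.22]
orientation: [-180.0, 44.8, -179.8]
contact_force: [-3.6, 2.3, 4.8]
gripper_width: 0.002
```

```bash
python3 - <<'E'
from st import *
o=st((.540,-.0015,.170))
im=env.grab_frame("wrist");
cv2.imwrite("pics/w7.png",im)
E
```

```text
{'time': np.float64(7.6), 'q': array([ -0.302,  -6.077, -51.989,  -0.724,   0.286,  -0.326]), 'tcp_pos': array([ 0.46 , -0.001,  0.22 ]), 'orientation': array([-179.963,   44.813, -179.843]), 'contact_force': array([-3.619,  2.28 ,  4.784]), 'gripper_width': np.float64(0.002)}
[[-0.709, -0.002, 0.705], [-0.002, 1.0, 0.001], [-0.705, -0.0, -0.709]] tip [ 0.5116 -0.0012  0.1682]
togo cm (tip) [-2.15 -0.04  1.87]
```

View pics/w7.png

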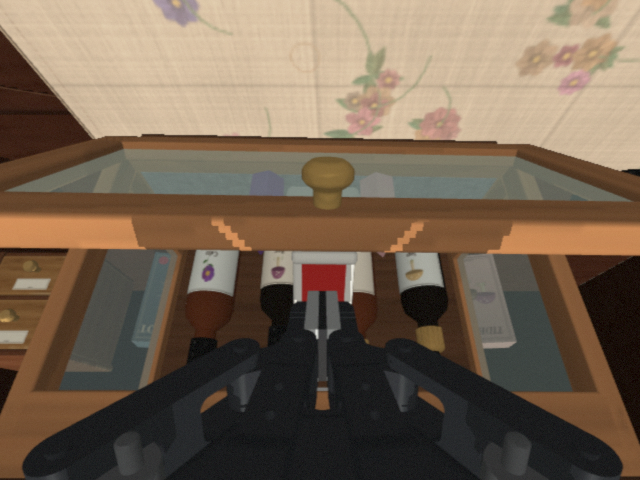

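Emit:
step_arm([
  {"travel":[0.5,0,-0.35],"spin":0},
  {"travel":[0.5,0,-0.35],"spin":0},
  {"travel":[0.5,0,-0.3],"spin":0},
  {"travel":[0,0,0],"spin":0},
])

```text
time: 7.98
tcp_pos: [0.4397, -0.001, 0.2136]
orientation: [180.0, 44.4, -179.8]
contact_force: [-6.2, 3.6, 2.6]
gripper_width: -0.001
```

```bash
python3 - <<'E'
from st import *
o=st((.540,-.0015,.170))
im=env.grab_frame("wrist");
cv2.imwrite("pics/w8.png",im)
E
```

```text
{'time': np.float64(7.983), 'q': array([ -0.314,  -7.953, -54.443,  -0.913,   0.343,  -0.343]), 'tcp_pos': array([ 0.44 , -0.001,  0.214]), 'orientation': array([ 179.993,   44.424, -179.834]), 'contact_force': array([-6.19 ,  3.592,  2.598]), 'gripper_width': np.float64(-0.001)}
[[-0.714, -0.003, 0.7], [-0.002, 1.0, 0.002], [-0.7, 0.0, -0.714]] tip [ 0.4908 -0.0009  0.1615]
togo cm (tip) [-4.11 -0.08  2.84]
```

View pics/w8.png

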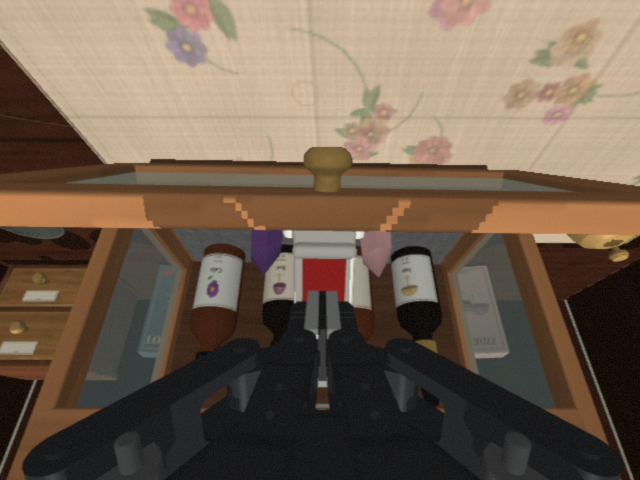

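The door's nose is now pulling forward on the fingertip, so the door is off the catch. I'll lift out and let it sink.

Emit:
step_arm([
  {"travel":[-0.5,0,-1.0],"spin":0},
  {"travel":[-0.7,0,-1.7],"spin":0},
  {"travel":[-0.7,0,-2.0],"spin":0},
  {"travel":[-0.7,0,-2.0],"spin":0},
  {"travel":[-0.4,0,-1.0],"spin":0},
  {"travel":[0,0,0],"spin":0},
])

```text
time: 8.53
tcp_pos: [0.4096, -0.0019, 0.2937]
orientation: [-179.9, 44.9, -179.9]
contact_force: [1.0, 0.4, -0.2]
gripper_width: -0.004
```

```bash
python3 - <<'E'
from st import *
o=st()
im=env.grab_frame("wrist");
cv2.imwrite("pics/w9.png",im)
im=env.grab_frame("scene");cv2.imwrite("pics/s9.png",cv2.resize(im[140:320,180:420],None,fx=3,fy=3))
E
```

```text
{'time': np.float64(8.533), 'q': array([ -0.388, -20.983, -48.282,  17.768,   0.223,  -0.364]), 'tcp_pos': array([ 0.41 , -0.002,  0.294]), 'orientation': array([-179.86 ,   44.933, -179.873]), 'contact_force': array([ 1.007,  0.385, -0.15 ]), 'gripper_width': np.float64(-0.004)}
[[-0.708, -0.0, 0.706], [-0.002, 1.0, -0.001], [-0.706, -0.002, -0.708]] tip [ 0.4612 -0.0019  0.242 ]
```

View pics/w9.png

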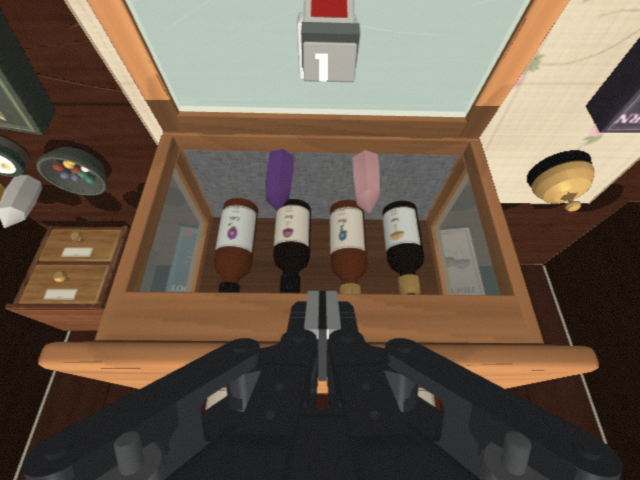

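View pics/s9.png

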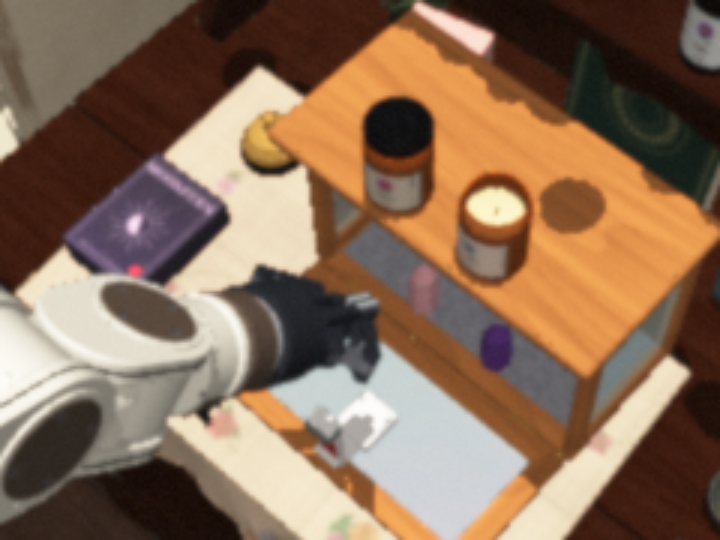

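```bash
python3 - <<'E'
from st import *
im=cv2.imread("pics/w9.png"); cv2.imwrite("pics/w9c.png",cv2.resize(im[120:260,220:420],None,fx=4,fy=4,interpolation=cv2.INTER_CUBIC))
E
```

```text
(no output)
```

View pics/w9c.png

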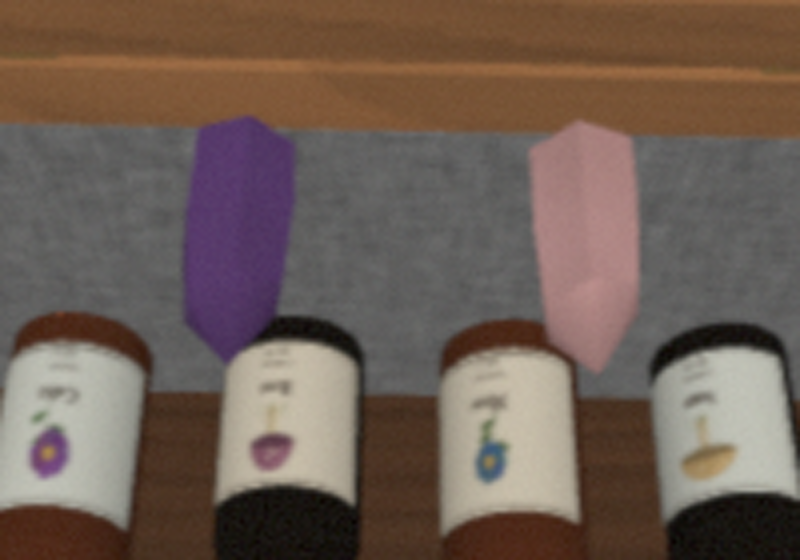

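The wrist close-up shows the amethyst with an edge facing the front and flats facing ±y. Its base front vertex is at (282,149) and its apex at (278,210). The door has swung down.

```bash
python3 - <<'E'
from st import *
o={'tcp_pos':np.array([.4096,-.0019,.2937]),'orientation':np.array([-179.86,44.933,-179.873])}
w=lambda u,v:(220+u/4,120+v/4)
for n,p,z in[('ame base front',(248,116),.035),('bl',(197,128),.035),('br',(295,145),.035),('apex',(230,362),.105),('rose base',(581,121),.035),('rose apex',(598,374),.105),('sill',(400,130),.035)]:
    print(n,onz('wrist',w(*p),z,o).round(4))
s=lambda u,v:(180+u/3,140+v/3)
for n,p,z in [('ame base',(497,368),.035),('ame mid',(497,348),.07),('apex',(497,326),.105)]: print(n,onz('scene',s(*p),z).round(4))
print(tri(*ray('wrist',w(230,362),o),*ray('scene',s(500,325))))
o=st()
E
```

```text
ame base front [ 0.566  -0.0446  0.035 ]
bl [ 0.5704 -0.0586  0.035 ]
br [ 0.5766 -0.033   0.035 ]
apex [ 0.578  -0.0461  0.105 ]
rose base [0.5676 0.0432 0.035 ]
rose apex [0.5829 0.045  0.105 ]
sill [ 0.571  -0.0046  0.035 ]
ame base [ 0.573  -0.0551  0.035 ]
ame mid [ 0.5742 -0.0519  0.07  ]
apex [ 0.5763 -0.0481  0.105 ]
(array([ 0.58082654, -0.04756742,  0.1021867 ]), np.float64(0.002284639811355998))
{'time': np.float64(8.633), 'q': array([ -0.381, -20.772, -48.452,  17.617,   0.235,  -0.365]), 'tcp_pos': array([ 0.409, -0.002,  0.291]), 'orientation': array([-179.874,   44.704, -179.867]), 'contact_force': array([ 0.917,  0.811, -0.08 ]), 'gripper_width': np.float64(0.002)}
[[-0.711, -0.001, 0.703], [-0.002, 1.0, -0.001], [-0.703, -0.002, -0.711]] tip [ 0.4605 -0.0018  0.2392]
```

Emit:
step_arm([
  {"travel":[0.8,-1.1,0.8],"spin":0},
  {"travel":[1.0,-1.3,1.2],"spin":0},
  {"travel":[1.0,-1.2,1.2],"spin":0},
  {"travel":[0.6,-0.8,0.8],"spin":0},
  {"travel":[0,0,0],"spin":0},
  {"travel":[0,0,0],"spin":0},
  {"travel":[0,0,0],"spin":0},
], claw=5.5, grip_force=25)

```text
time: 9.22
tcp_pos: [0.4136, -0.0456, 0.2389]
orientation: [-179.9, 44.7, -179.9]
contact_force: [0.6, 0.6, 0.9]
gripper_width: 0.642
```

```bash
cat >> st.py <<'E'
def gp(tgt,o):
    R=Ro.from_euler('xyz',o['orientation'],degrees=True).as_matrix(); print('grasp pt',(o['tcp_pos']+.0539*R[:,2]).round(4),'togo',(R.T@(np.array(tgt)-o['tcp_pos']-.0539*R[:,2])*100).round(2))
E
python3 - <<'E'
from st import *
o=st(); gp((.58,-.046,.072),o)
import pickle;pickle.dump(o,open('o10.pkl','wb'))
im=env.grab_frame("wrist");cv2.imwrite("pics/w10.png",im)
E
```

```text
{'time': np.float64(9.217), 'q': array([-10.279, -14.375, -53.869,   6.305,   7.207,  -7.43 ]), 'tcp_pos': array([ 0.414, -0.046,  0.239]), 'orientation': array([-179.922,   44.665, -179.888]), 'contact_force': array([0.623, 0.647, 0.942]), 'gripper_width': np.float64(0.642)}
[[-0.711, -0.001, 0.703], [-0.001, 1.0, 0.0], [-0.703, -0.001, -0.711]] tip [ 0.465  -0.0456  0.187 ]
grasp pt [ 0.4515 -0.0456  0.2006] togo [-0.1  -0.04 18.18]
```

View pics/w10.png

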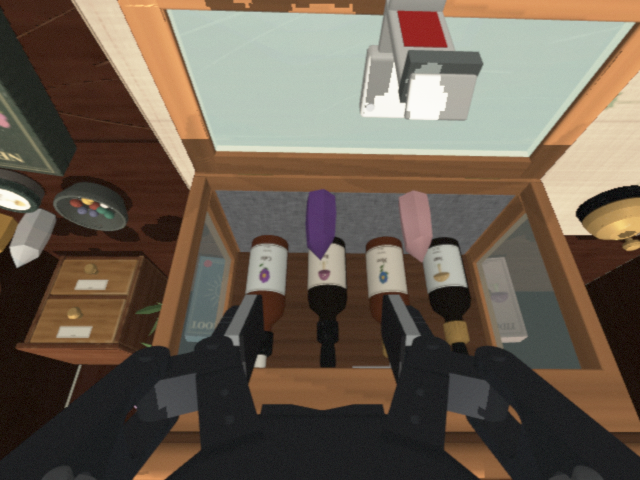

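```bash
python3 - <<'E'
from st import *
import pickle;o=pickle.load(open('o10.pkl','rb'))
for n,p,z in[('base',(321,190),.035),('apex',(320,257),.105),('hooktop',(440,60),.10),('hooktop',(440,60),.12),('roseapex',(421,260),.105),('doorend',(400,15),.035)]:
    print(n,onz('wrist',p,z,o).round(4))
im=cv2.imread("pics/w10.png"); cv2.imwrite("pics/w10c.png",cv2.resize(im[170:290,250:450],None,fx=4,fy=4,interpolation=cv2.INTER_CUBIC))
E
```

```text
base [ 0.5672 -0.0468  0.035 ]
apex [ 0.5726 -0.0475  0.105 ]
hooktop [0.3982 0.0042 0.1   ]
hooktop [ 0.3858 -0.0031  0.12  ]
roseapex [0.5783 0.0429 0.105 ]
doorend [ 0.4128 -0.0025  0.035 ]
```

View pics/w10c.png

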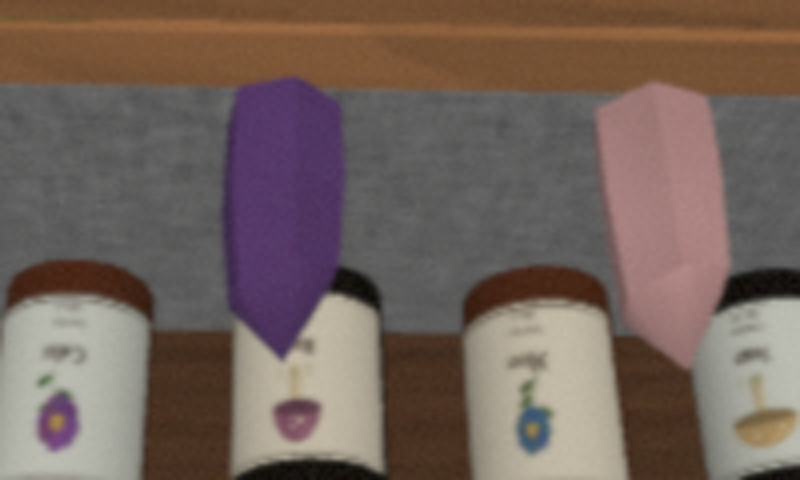

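Emit:
step_arm([
  {"travel":[0,-0.05,2.5],"spin":0},
  {"travel":[0,-0.05,3.2],"spin":0},
  {"travel":[0,0,3.2],"spin":0},
  {"travel":[0,0,3.2],"spin":0},
  {"travel":[0,0,2.6],"spin":0},
  {"travel":[0,0,1.8],"spin":0},
  {"travel":[0,0,1.0],"spin":0},
  {"travel":[0,0,0.5],"spin":0},
])

```text
time: 9.93
tcp_pos: [0.5419, -0.0459, 0.1109]
orientation: [-179.9, 44.7, -179.8]
contact_force: [-0.5, -0.2, 0.6]
gripper_width: 0.647
```

Emit:
step_arm([
  {"travel":[0,0,0],"spin":0},
])

```text
time: 10.02
tcp_pos: [0.5413, -0.0461, 0.1114]
orientation: [-179.9, 44.8, -179.8]
contact_force: [-0.1, 0.4, 0.4]
gripper_width: 0.639
```

```bash
python3 - <<'E'
from st import *
o=st(); gp((.58,-.047,.072),o)
im=env.grab_frame("wrist");cv2.imwrite("pics/w11.png",im)
E
```

```text
{'time': np.float64(10.017), 'q': array([ -6.966,  18.651, -49.569, -22.755,   4.937,  -5.107]), 'tcp_pos': array([ 0.541, -0.046,  0.111]), 'orientation': array([-179.893,   44.75 , -179.792]), 'contact_force': array([-0.057,  0.395,  0.388]), 'gripper_width': np.float64(0.639)}
[[-0.71, -0.002, 0.704], [-0.003, 1.0, 0.001], [-0.704, -0.001, -0.71]] tip [ 0.5927 -0.0461  0.0595]
grasp pt [ 0.5793 -0.0461  0.0731] togo [ 0.03 -0.09  0.13]
```

View pics/w11.png

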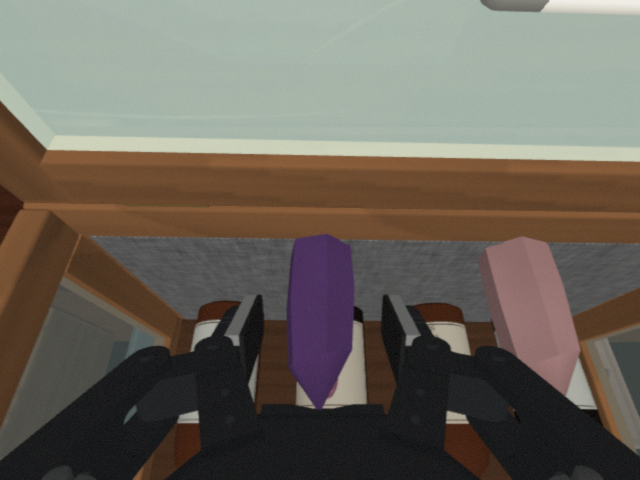

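The amethyst sits centred between the open fingers (u≈320, pads at 250 and 395), and the pink crystal is well clear. Closing.

Emit:
step_arm([
  {"travel":[0,-0.05,0],"spin":0},
  {"travel":[0,0,0],"spin":0},
  {"travel":[0,0,0],"spin":0},
  {"travel":[0,0,0],"spin":0},
  {"travel":[0,0,0],"spin":0},
  {"travel":[0,0,0],"spin":0},
], claw=0, grip_force=30)

```text
time: 10.57
tcp_pos: [0.5409, -0.0474, 0.1128]
orientation: [-179.9, 44.9, -179.9]
contact_force: [-4.1, 0.5, 6.3]
gripper_width: 0.314
```

```bash
python3 - <<'E'
from st import *
o=st(); gp((.58,-.047,.072),o)
im=env.grab_frame("wrist");cv2.imwrite("pics/w12.png",im)
E
```

```text
{'time': np.float64(10.567), 'q': array([ -7.134,  18.45 , -49.658, -22.791,   5.013,  -5.168]), 'tcp_pos': array([ 0.541, -0.047,  0.113]), 'orientation': array([-179.881,   44.904, -179.856]), 'contact_force': array([-4.117,  0.474,  6.35 ]), 'gripper_width': np.float64(0.314)}
[[-0.708, -0.001, 0.706], [-0.002, 1.0, -0.0], [-0.706, -0.001, -0.708]] tip [ 0.5924 -0.0474  0.0611]
grasp pt [ 0.579  -0.0474  0.0747] togo [0.11 0.04 0.26]
```

View pics/w12.png

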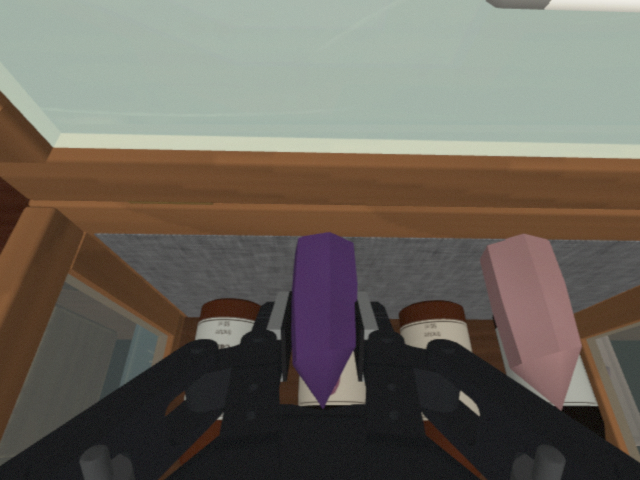

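Gripped at 26.8 mm opening. Lifting slightly, then backing out along the tool axis.

Emit:
step_arm([
  {"travel":[-0.3,0,-0.3],"spin":0},
  {"travel":[-0.4,0,-0.5],"spin":0},
  {"travel":[-0.2,0,-1.2],"spin":0},
  {"travel":[0,0,-1.8],"spin":0},
  {"travel":[0,0,-2.0],"spin":0},
  {"travel":[0,0,-2.0],"spin":0},
  {"travel":[0,0,-2.0],"spin":0},
  {"travel":[0,0,-2.0],"spin":0},
])

```text
time: 11.28
tcp_pos: [0.4623, -0.0472, 0.202]
orientation: [-179.9, 44.7, -179.9]
contact_force: [0.1, -0.5, -1.1]
gripper_width: 0.312
```

Emit:
step_arm([
  {"travel":[0,0,-2.0],"spin":0},
  {"travel":[0,0,-2.0],"spin":0},
  {"travel":[0,0,-1.6],"spin":0},
  {"travel":[0,0,-0.8],"spin":0},
  {"travel":[0,0,0],"spin":0},
])

```text
time: 11.7
tcp_pos: [0.4178, -0.0473, 0.2487]
orientation: [-179.8, 44.9, -179.9]
contact_force: [0.5, -1.0, -1.3]
gripper_width: 0.319
```

```bash
python3 - <<'E'
from st import *
o=st(); gp((.43,.31,.2),o)
im=env.grab_frame("wrist");cv2.imwrite("pics/w13.png",im)
cv2.imwrite("pics/s13.png",cv2.resize(env.grab_frame("scene")[140:320,180:420],None,fx=3,fy=3))
E
```

```text
{'time': np.float64(11.7), 'q': array([-10.466, -14.871, -52.526,   7.93 ,   7.311,  -7.552]), 'tcp_pos': array([ 0.418, -0.047,  0.249]), 'orientation': array([-179.85 ,   44.888, -179.864]), 'contact_force': array([ 0.54 , -0.998, -1.301]), 'gripper_width': np.float64(0.319)}
[[-0.708, -0.001, 0.706], [-0.002, 1.0, -0.001], [-0.706, -0.002, -0.708]] tip [ 0.4693 -0.0474  0.197 ]
grasp pt [ 0.4559 -0.0474  0.2105] togo [ 2.51 35.74 -1.11]
```

View pics/w13.png

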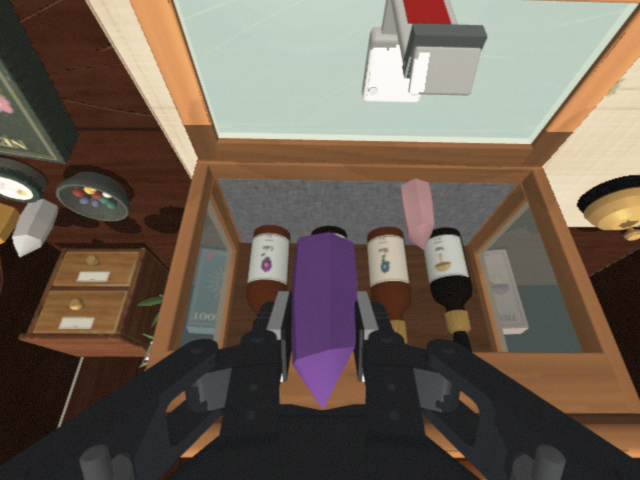

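View pics/s13.png

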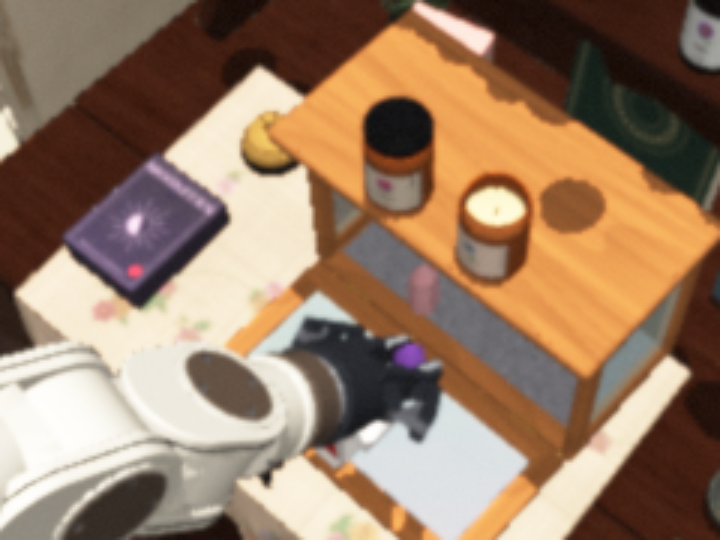

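The amethyst is held in the same attitude it had in the case. Carrying it over to the box.

Emit:
step_arm([
  {"travel":[0,1.2,0],"spin":0},
  {"travel":[0,2.0,0],"spin":0},
  {"travel":[0,2.5,0],"spin":0},
  {"travel":[0,2.5,0],"spin":0},
  {"travel":[0,2.5,0],"spin":0},
  {"travel":[0,2.8,0],"spin":0},
  {"travel":[0,3.0,0],"spin":0},
  {"travel":[0,3.0,0],"spin":0},
])

```text
time: 12.47
tcp_pos: [0.418, 0.1493, 0.2459]
orientation: [-179.8, 44.7, -179.8]
contact_force: [1.5, -0.5, -1.3]
gripper_width: 0.317
```

```bash
python3 - <<'E'
from st import *
o=st(); gp((.468,.31,.2),o)
E
```

```text
{'time': np.float64(12.467), 'q': array([ 30.298,  -9.176, -48.248,  10.455, -20.806,  22.427]), 'tcp_pos': array([0.418, 0.149, 0.246]), 'orientation': array([-179.828,   44.675, -179.802]), 'contact_force': array([ 1.543, -0.527, -1.272]), 'gripper_width': np.float64(0.317)}
[[-0.711, -0.001, 0.703], [-0.002, 1.0, -0.001], [-0.703, -0.002, -0.711]] tip [0.4693 0.1492 0.194 ]
grasp pt [0.4559 0.1492 0.2076] togo [-0.37 16.08  1.38]
```

Emit:
step_arm([
  {"travel":[-0.2,3.0,0.2],"spin":0},
  {"travel":[-0.2,3.0,0.2],"spin":0},
  {"travel":[-0.2,3.0,0.2],"spin":0},
  {"travel":[-0.2,2.8,0.2],"spin":0},
  {"travel":[0,2.1,0],"spin":0},
  {"travel":[0,1.2,0],"spin":0},
  {"travel":[0,0,0],"spin":0},
  {"travel":[0,0,0],"spin":0},
])

```text
time: 13.13
tcp_pos: [0.4293, 0.2988, 0.2453]
orientation: [-179.7, 44.6, -179.7]
contact_force: [0.1, -0.2, -0.9]
gripper_width: 0.314
```

```bash
python3 - <<'E'
from st import *
o=st(); gp((.468,.31,.2),o)
import pickle;pickle.dump(o,open('o14.pkl','wb'))
im=env.grab_frame("wrist");cv2.imwrite("pics/w14.png",im)
cv2.imwrite("pics/s14.png",cv2.resize(env.grab_frame("scene")[120:300,160:400],None,fx=3,fy=3))
E
```

```text
{'time': np.float64(13.133), 'q': array([ 48.238,   4.039, -34.653,  18.018, -31.671,  38.349]), 'tcp_pos': array([0.429, 0.299, 0.245]), 'orientation': array([-179.706,   44.649, -179.685]), 'contact_force': array([ 0.06 , -0.213, -0.946]), 'gripper_width': np.float64(0.314)}
[[-0.711, -0.002, 0.703], [-0.004, 1.0, -0.001], [-0.703, -0.004, -0.711]] tip [0.4806 0.2987 0.1934]
grasp pt [0.4672 0.2987 0.207 ] togo [0.43 1.13 0.55]
```

View pics/w14.png

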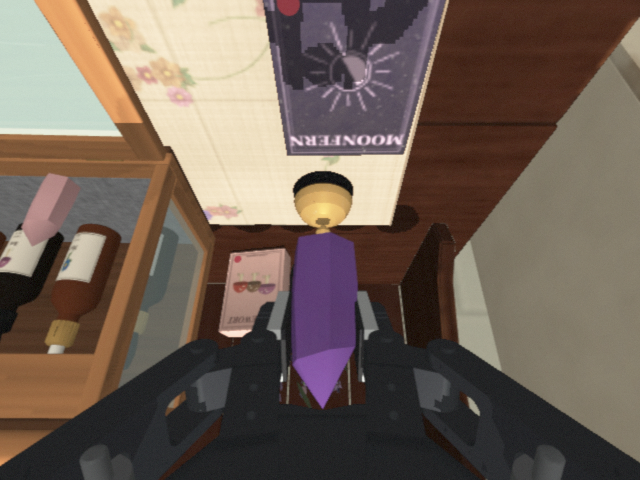

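View pics/s14.png

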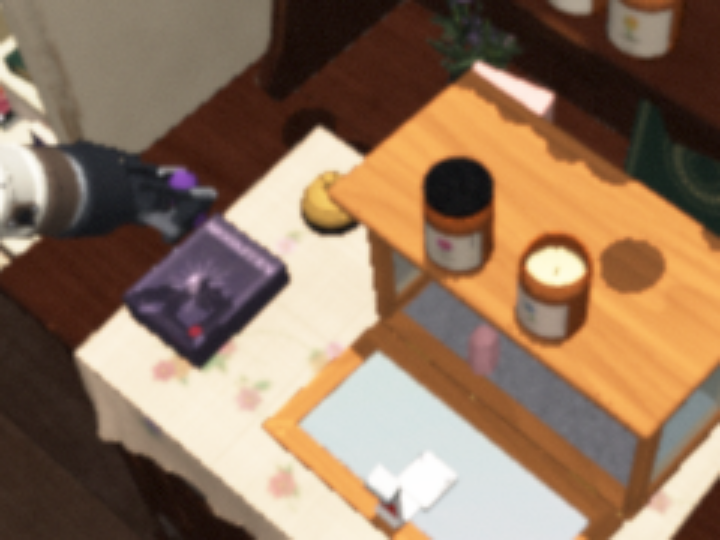

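```bash
python3 - <<'E'
from st import *
import pickle;o=pickle.load(open('o14.pkl','rb'))
L=onz('wrist',(287,154),.04,o);R=onz('wrist',(405,152),.04,o);s=onz('wrist',(350,70),.04,o);print(L,R,s,np.linalg.norm(L-R))
d=(R-L)/np.linalg.norm(R-L);n=np.array([d[1],-d[0],0]);print('ctr',(L+R)/2-.068*n, np.degrees(np.arctan2(n[1],n[0])))
f=lambda u,v:(160+u/3,120+v/3)
C=[onz('scene',f(*p),.04) for p in [(125,298),(212,217),(290,276),(205,352)]];print(np.round(C,4),np.mean(C,0))
print('sun',onz('scene',f(200,287),.04))
print('apex/base', )
E
```

```text
[0.5365752  0.26839964 0.04      ] [0.53370585 0.3676851  0.04      ] [0.46156249 0.31603422 0.04      ] 0.09932691517401954
ctr [0.4671689  0.31607799 0.04      ] 1.6553913298040905
[[0.4034 0.3596 0.04  ]
 [0.5281 0.3656 0.04  ]
 [0.5288 0.2538 0.04  ]
 [0.4124 0.2543 0.04  ]] [0.46815328 0.30831841 0.04      ]
sun [0.46092032 0.31259944 0.04      ]
apex/base
```

Emit:
step_arm([
  {"travel":[0.9,0.3,0.9],"spin":0},
  {"travel":[1.3,0.4,1.3],"spin":0},
  {"travel":[1.4,0.4,1.45],"spin":0},
  {"travel":[1.4,0.3,1.45],"spin":0},
  {"travel":[1.3,0,1.35],"spin":0},
  {"travel":[1.0,0,1.05],"spin":0},
  {"travel":[0.6,0,0.6],"spin":0},
  {"travel":[0.4,0,0.4],"spin":0},
])

```text
time: 13.9
tcp_pos: [0.4301, 0.3105, 0.1265]
orientation: [-179.7, 44.6, -179.9]
contact_force: [0.3, -0.6, -0.6]
gripper_width: 0.314
```

Emit:
step_arm([
  {"travel":[0,0,0],"spin":0},
  {"travel":[0,0,0],"spin":0},
])

```text
time: 14.07
tcp_pos: [0.4308, 0.3119, 0.1281]
orientation: [-179.9, 44.8, -179.9]
contact_force: [-0.0, 0.4, -1.1]
gripper_width: 0.315
```

```bash
python3 - <<'E'
from st import *
o=st(); gp((.468,.313,.08),o)
im=env.grab_frame("wrist");cv2.imwrite("pics/w15.png",im)
cv2.imwrite("pics/s15.png",cv2.resize(env.grab_frame("scene")[140:280,160:340],None,fx=4,fy=4))
E
```

```text
{'time': np.float64(14.067), 'q': array([ 49.332,  17.81 , -41.673,  -2.298, -32.33 ,  39.55 ]), 'tcp_pos': array([0.431, 0.312, 0.128]), 'orientation': array([-179.879,   44.753, -179.926]), 'contact_force': array([-0.017,  0.432, -1.12 ]), 'gripper_width': np.float64(0.315)}
[[-0.71, 0.0, 0.704], [-0.001, 1.0, -0.001], [-0.704, -0.001, -0.71]] tip [0.4821 0.3118 0.0762]
grasp pt [0.4687 0.3118 0.0898] togo [0.74 0.12 0.65]
```

View pics/w15.png

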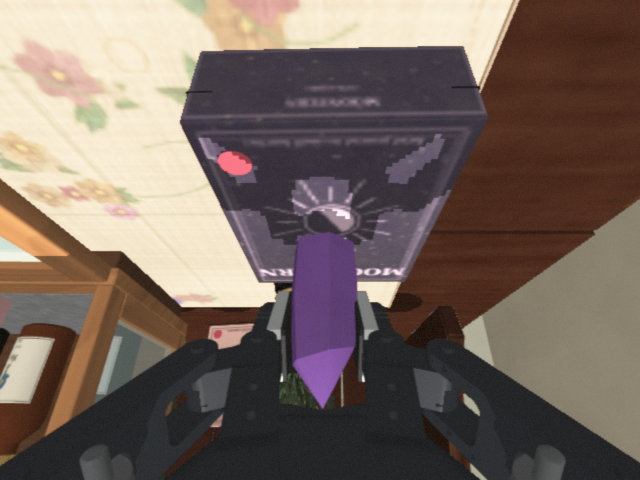

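View pics/s15.png

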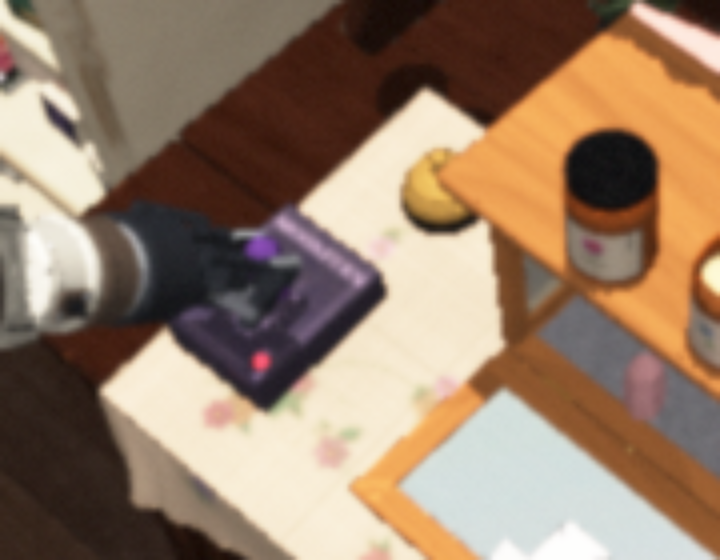

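Emit:
step_arm([
  {"travel":[0.2,0.1,0.2],"spin":0},
  {"travel":[0.18,0.1,0.18],"spin":0},
  {"travel":[0.13,0,0.13],"spin":0},
  {"travel":[0.07,0,0.07],"spin":0},
  {"travel":[0,0,0],"spin":0},
])

```text
time: 14.58
tcp_pos: [0.4303, 0.3146, 0.1193]
orientation: [-179.9, 44.7, -179.8]
contact_force: [-0.2, -0.2, -0.4]
gripper_width: 0.317
```

```bash
python3 - <<'E'
from st import *
o=st(); gp((.468,.313,.08),o)
E
```

```text
{'time': np.float64(14.583), 'q': array([ 49.597,  19.078, -41.853,  -3.612, -32.423,  39.739]), 'tcp_pos': array([0.43 , 0.315, 0.119]), 'orientation': array([-179.853,   44.726, -179.826]), 'contact_force': array([-0.201, -0.209, -0.402]), 'gripper_width': np.float64(0.317)}
[[-0.71, -0.001, 0.704], [-0.002, 1.0, -0.0], [-0.704, -0.002, -0.71]] tip [0.4817 0.3145 0.0675]
grasp pt [0.4682 0.3145 0.081 ] togo [ 0.09 -0.15  0.06]
```

Force has risen from −1.1 to −0.4 N, so contact is close. I'll lower in 1 mm steps.

Emit:
step_arm([
  {"travel":[0.07,0,0.07],"spin":0},
  {"travel":[0,0,0],"spin":0},
])

```text
time: 14.75
tcp_pos: [0.4304, 0.3146, 0.1185]
orientation: [-179.9, 44.7, -179.8]
contact_force: [-0.1, -0.6, -0.9]
gripper_width: 0.316
```

Emit:
step_arm([
  {"travel":[0.07,0,0.07],"spin":0},
  {"travel":[0,0,0],"spin":0},
])

```text
time: 14.92
tcp_pos: [0.4307, 0.3148, 0.1179]
orientation: [-179.9, 44.8, -179.9]
contact_force: [-0.6, -0.2, 0.4]
gripper_width: 0.32
```

```bash
python3 - <<'E'
from st import *
o=st(); gp((.468,.313,.08),o)
E
```

```text
{'time': np.float64(14.917), 'q': array([ 49.589,  19.307, -41.922,  -3.993, -32.45 ,  39.738]), 'tcp_pos': array([0.431, 0.315, 0.118]), 'orientation': array([-179.92 ,   44.797, -179.895]), 'contact_force': array([-0.586, -0.218,  0.404]), 'gripper_width': np.float64(0.32)}
[[-0.71, -0.001, 0.705], [-0.001, 1.0, -0.0], [-0.705, -0.001, -0.71]] tip [0.4821 0.3148 0.0661]
grasp pt [0.4687 0.3148 0.0797] togo [ 0.03 -0.18 -0.07]
```

Emit:
step_arm([
  {"travel":[0.06,0,0.06],"spin":0},
  {"travel":[0,0,0],"spin":0},
  {"travel":[0,0,0],"spin":0},
])

```text
time: 15.17
tcp_pos: [0.431, 0.3149, 0.1178]
orientation: [-180.0, 44.9, -179.9]
contact_force: [-1.4, -0.5, 5.3]
gripper_width: 0.314
```

```bash
python3 - <<'E'
from st import *
o=st(); gp((.468,.313,.08),o)
im=env.grab_frame("wrist");cv2.imwrite("pics/w16.png",im[0:480])
E
```

```text
{'time': np.float64(15.167), 'q': array([ 49.593,  19.367, -41.941,  -4.154, -32.498,  39.736]), 'tcp_pos': array([0.431, 0.315, 0.118]), 'orientation': array([-179.968,   44.881, -179.949]), 'contact_force': array([-1.442, -0.471,  5.331]), 'gripper_width': np.float64(0.314)}
[[-0.709, -0.0, 0.706], [-0.001, 1.0, 0.0], [-0.706, -0.0, -0.709]] tip [0.4825 0.3149 0.0661]
grasp pt [0.469  0.3149 0.0796] togo [ 0.05 -0.19 -0.1 ]
```

View pics/w16.png

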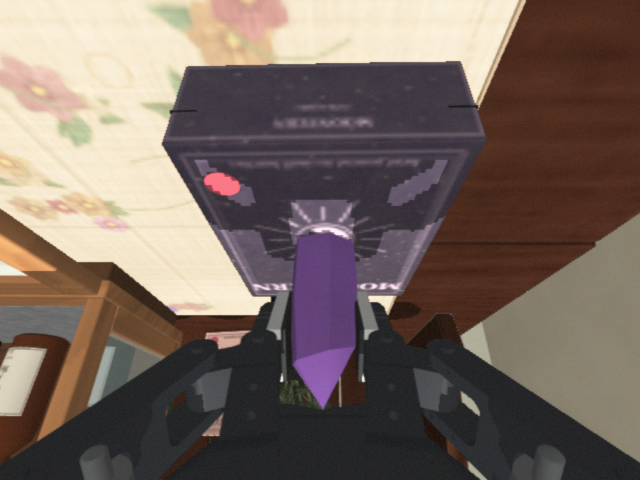

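Contact is about 5 N on the box, with the crystal standing over the middle. Releasing.

Emit:
step_arm([
  {"travel":[0,0,0],"spin":0},
  {"travel":[0,0,0],"spin":0},
  {"travel":[0,0,0],"spin":0},
  {"travel":[0,0,0],"spin":0},
  {"travel":[0,0,0],"spin":0},
], claw=5.5)

```text
time: 15.63
tcp_pos: [0.4304, 0.3145, 0.1166]
orientation: [-179.9, 44.7, -179.8]
contact_force: [-0.4, 0.7, 0.4]
gripper_width: 0.647
```

```bash
python3 - <<'E'
from st import *
o=st()
im=env.grab_frame("wrist");cv2.imwrite("pics/w17.png",im[0:480])
E
```

```text
{'time': np.float64(15.633), 'q': array([ 49.583,  19.444, -41.988,  -4.118, -32.414,  39.739]), 'tcp_pos': array([0.43 , 0.315, 0.117]), 'orientation': array([-179.865,   44.723, -179.843]), 'contact_force': array([-0.437,  0.661,  0.438]), 'gripper_width': np.float64(0.647)}
[[-0.711, -0.001, 0.704], [-0.002, 1.0, -0.0], [-0.704, -0.002, -0.711]] tip [0.4818 0.3145 0.0647]
```

View pics/w17.png

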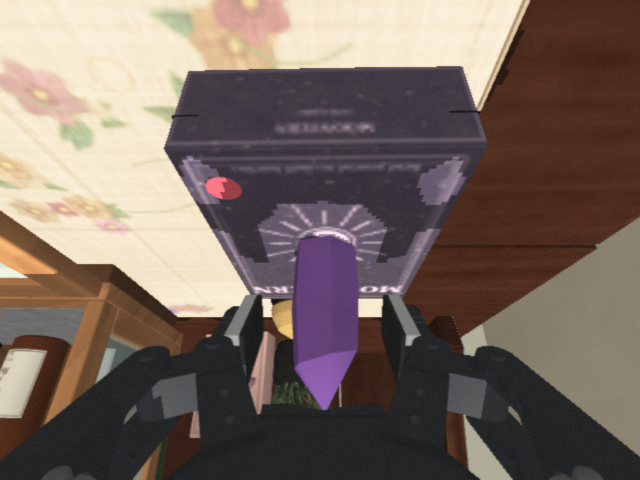

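The crystal stands free between the open fingers. Backing off along the tool axis.

Emit:
step_arm([
  {"travel":[0,0,-0.6],"spin":0},
  {"travel":[0,0,-1.2],"spin":0},
  {"travel":[0,0,-2.0],"spin":0},
  {"travel":[0,0,-2.5],"spin":0},
  {"travel":[0,0,-2.5],"spin":0},
  {"travel":[0,0,-2.5],"spin":0},
  {"travel":[0,0,-2.0],"spin":0},
  {"travel":[0,0,-1.0],"spin":0},
])

```text
time: 16.35
tcp_pos: [0.3287, 0.315, 0.2205]
orientation: [179.9, 44.8, -179.9]
contact_force: [-0.4, -0.8, 0.0]
gripper_width: 0.645
```

Emit:
step_arm([
  {"travel":[0,0,0],"spin":0},
  {"travel":[0,0,0],"spin":0},
  {"travel":[0,0,0],"spin":0},
  {"travel":[0,0,0],"spin":0},
])

```text
time: 16.68
tcp_pos: [0.3299, 0.3142, 0.2175]
orientation: [-179.8, 44.7, -179.8]
contact_force: [-0.0, 0.9, -0.5]
gripper_width: 0.642
```

```bash
python3 - <<'E'
from st import *
o=st()
im=env.grab_frame("wrist");cv2.imwrite("pics/w18.png",im[0:480])
cv2.imwrite("pics/s18.png",cv2.resize(env.grab_frame("scene")[120:320,160:426],None,fx=3,fy=3,interpolation=cv2.INTER_CUBIC))
P=np.array([.468,.3145,.04]);print(proj('wrist',[P,P+[0,0,.07]],o), [onz('wrist',p,.04,o).round(3) for p in [(0,0)]])
E
```

```text
{'time': np.float64(16.683), 'q': array([ 61.964,   2.429, -40.341,  22.373, -38.436,  53.093]), 'tcp_pos': array([0.33 , 0.314, 0.218]), 'orientation': array([-179.791,   44.705, -179.83 ]), 'contact_force': array([-0.017,  0.906, -0.468]), 'gripper_width': np.float64(0.642)}
[[-0.711, -0.0, 0.703], [-0.002, 1.0, -0.002], [-0.703, -0.003, -0.711]] tip [0.3813 0.314  0.1657]
[[323.07356062 202.36062259]
 [322.97407811 274.67106946]] [array([0.31 , 0.162, 0.04 ])]
```

View pics/w18.png

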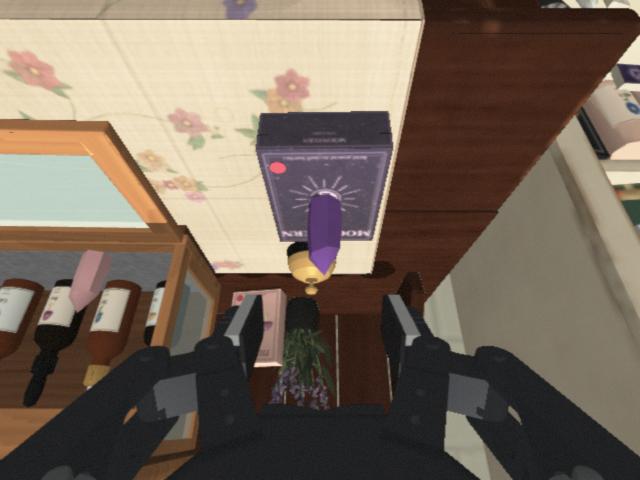

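View pics/s18.png

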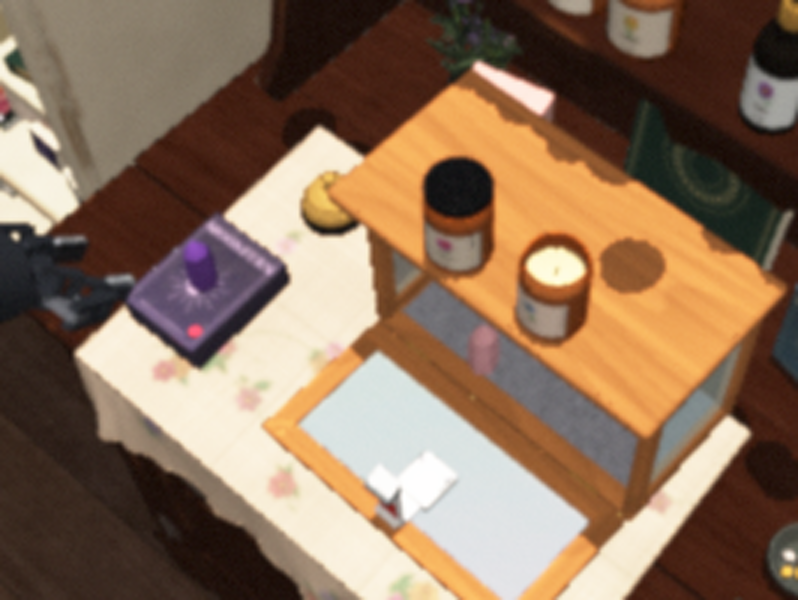

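The amethyst stands upright at the middle of the box. Its apex is at (322,272), against a predicted (323,274) for upright. The box, jars and pink crystal are where they were, the door is flat, and the gripper is clear. Handing in.

```bash
python3 -c "
from station import env
print(env.finish_job())"
```

```text
the job is handed in; nothing more can be done
None
```

The job is done and handed in at about 16.8 s. The glass door lies fully open, and the amethyst stands upright in the middle of the purple box.

- **Tilt:** The moves offer no tilt command. I raised the arm until joint 4 hit its stop, which leaned the tool 45° forward, and it kept that tilt afterwards.
- **Door:** I reached in above the door with the fingers shut, pressed the hook to its stop and drew the door about 50 mm forward. The highest force I read was about 14 N. The door then sank open by itself.
- **Amethyst:** I gripped it through the opening with 30 N, carried it over and set it on the box with about 5 N. I then let go and backed the gripper about 14 cm away.

**Last checks:**
- **Upright:** the crystal's tip appeared at (322,272) in the wrist picture, against (323,274) expected for an upright one.
- **Nothing disturbed:** the purple box, pink crystal and both jars looked unmoved in the overhead picture, and the gripper was touching nothing.

**Disagreements:**
- The side camera showed only a blank surface, so it was no help.
- Two early wrist measurements were off: one by up to 30 mm and one by a few mm, because I took the arm's position while it was still moving. I redid the worse one with the position read just before the picture, and it matched the overhead camera to about 2 mm.
- The two cameras put the box centre 8 mm apart across (y). I used a point between them.

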